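# Set the screw-driven stop of a pressing bed and tip the press block onto it

### The arm

A 6-joint arm with a two-finger parallel gripper is mounted at the origin on the work surface. World frame = base frame: x ahead of the robot, y to its left, z up, the work surface at z = 0. Lengths are in m, angles in rad, forces in N, time in s.
With the tool pointing down it reaches from about 0.25 to 0.725 m from the base axis. Payload 4 kg.
Tool frame: the origin (TCP) lies at the very end of the fingers, on their centre line; the grasp point (between the pads) lies 19 mm behind it; x points along the fingers, y is the direction in which the jaws open and shut, and the axes are right-handed (so a half turn about x gives the same grasp; the last joint's range is limited). The gripper opens to 85 mm and grips with 20 to 120 N. Pads are 22 mm wide; open, the fingers measure 114 mm over their backs; the gripper's body (76 mm by 85 mm) begins 54 mm behind the grasp point. The pads swing forward as they close: fully open they stand 13 mm farther back than shut.
Start: joints at [1.134, 0.241, 0.005, 1.335, 0, 1.571], TCP at [0.212, 0.453, 0.231] pointing down, gripper open.
Joint ranges: [-2.72, 2.72], [-1.05, 1.87], [-1.09, 1.28], [-1.99, 2.15], [-1.42, 1.44], [-3.14, 3.14]. Speed limits (rad/s): [2.79, 2.79, 3.14, 3.14, 3.14, 3.14].

### API

Orientations are given as a unit quaternion [x, y, z, w].
In Python, from workcell import get_obs, camera, job_done gives the robot as it stands. The module is installed in compiled form; this text tells all that it offers.
- The arm moves only by the tool arm_command, never from a script. Its argument "motion" is a list of rows, each an object of numbers: "x", "y", "z": the shift along the tool's x, y, z in m; "roll": the turn about the tool's x in rad; "fingers": the opening, from 0 (shut) to 1 (fully open). A call has 1 to 20 rows; each row shifts and turns the pose as measured when the row begins, along the tool's axes as they then stand; what a row does not reach is not made up. A row lasts 1/12 s, in which the tool goes at most 41.7 mm and 7.16 degrees, less where a joint would pass 70% of its speed; a pose out of reach is approached as far as the arm can. A call is refused whole if a number of a shift passes 0.0417 or a number of a turn 0.125, either way. A call with a gripper value outside its range is refused whole. The fingers move at their own pace and stop on an object; the grip force is fixed at half the most. Time passes only in rows, so rows that do not move let the fingers close. It gives the time, the measured TCP pose, the force and the opening at its end, in the units of the state.
- get_obs(): the state, without advancing time (a new reading comes with each control period).
- camera(name): name is "scene" or "top"; returns a dict with "frame" (420x560x3 uint8, red, green, blue), "intrinsics" (3x3 intrinsics, pixels), "k1" (the pictures are not rectified: a ray, as slopes to the right and down, at radius r is drawn at 1 + k1 r^2 times it, then the intrinsics apply), "rvec" (rotation vector, rad) and "tvec" (3), from world to camera coordinates, as OpenCV has them. Camera axes: x right, y down, z forward; pixel columns grow to the right and rows downward; lengths in m; the calibration is good to about 2 mm. A picture is of the moment at which its call begins. There is no depth.
- job_done(): hands the job in, once; it reports no verdict.
The state is a dict: "clock": time; "joint_pos": joint angles; "joint_vel": joint speeds; "tau": joint torques, N m; "eef_pos": TCP position; "tool_rot": TCP orientation; "ft_force": force on the tool from outside, world axes, zero at the start; "ft_torque": the same for the moment, N m; "grip_width": finger opening in m.
Only numpy, scipy, OpenCV 4.12 (cv2) and the standard library are available. Lean on these libraries where they do the work, as an engineer would, in place of code of your own. Each camera call takes 0.05 s, during which the arm holds its last target.

### The job

Get the pressing bed ready: with the crank alone, wind the steel stop clearly past the marker clip (about 10 mm), away from the fence, then wind it back until its pointer lines up with the marker's ridge, so that its last movement is towards the fence and the screw's play is all taken up that way. Then push the upright press block over the bed's edge so that it tips onto its side and lies flat on the bed between fence and stop. Leave the other things on the table where they are.

Things in the scene. Friction and masses are not known exactly. Their poses are not given: they have to be found in the camera images.
- bed: fixed pressing fixture with a white slab. Origin on the table, at the fence's inner face and the slab's free edge. x: from the fence along the stop's travel; y: from the free edge across the slab to the crank; z up. Slab: x -12 to 193 mm, y 0 to 146, top 20 mm above the table; its free edge y = 0 (robot's right) is a plain step. Fence: steel, x -12 to 0, y 0 to 146, 55 mm high.
- crank_axis (a point): point on the crank's vertical axis, 110 mm above the table, 45 mm from the handle's axis; at x 30, y 285 mm of the bed, over a grey gearbox 66 x 76 x 60 mm high. Between slab and gearbox: the screw trough at y 148 to 192 mm, 50 mm high, and the marker rail at y 205 to 221, x 63 to 193, 44 mm high.
- stop (a joint): travel of the stop in m, + away from the fence (bed's +x); at 0 the stop's face is 72 mm from the fence, so the opening is 72 mm + this. Range -6 to 90 mm. The stop is a steel bar 20 mm thick across the slab, its top 62 mm above the table, on a saddle that slides on the screw trough. It stays where the screw leaves it and apart from the play does not yield to a push.
- stop_pointer (a point): tip of the stop's pointer, a 4 mm wide steel finger on the saddle's crank side, in line with the stop's face; 56 mm above the table
- marker_ridge (a point): tip, towards the pointer, of the 4 mm wide ridge on top of the marker, a fixed steel clip 26 x 24 mm on the marker rail; 56 mm above the table, axes as the bed's. The stop is on the mark when pointer and ridge are level along the bed's x (they pass 1 mm apart across it). It starts 35 mm or more farther from the fence than the pointer; opening at the mark 118 to 136 mm.
- crank (a joint): crank angle in rad, + counter-clockwise from above; at 0 it points along the bed's +x. Counter-clockwise drives the stop away from the fence, clockwise towards it, 30 mm a turn. After each reversal the first 8 mm worth (0.27 turn) moves only the drive pin, not the stop. Turns many times round with light friction (about 2 N at the handle) and stays where it is left.
- handle_mid (a point): middle of the crank's handle, 110 mm above the table: an upright black cylinder, 22 mm diameter, from 78 to 134 mm above the table. It spins freely on its own axis, so it can be held and led round a circle without turning the hand. The crank arm below has its top at 77 mm, its hub at 82 mm above the table.
- pin_top (a point): top centre of the screw's brass drive pin (8 mm along the bed's x, 10 mm across), which stands up through a slot in the stop's saddle and pushes the stop one way or the other; 70 mm above the table
- slot_mid (a point): centre of that slot (16 mm along the bed's x), on the saddle's top, 56 mm above the table; axes as the bed's. Pin 4 mm to the fence side of it: pin bears on the slot's fence-side end (it has been pushing the stop towards the fence: play taken up as wanted). Pin 4 mm to the other side: it has been pushing the stop away from the fence.
- block: loose press block, off-white plastic, 90 (x) x 70 (y) x 150 mm (z), 0.6 to 0.9 kg; origin: centre of its underside. It starts upright on the table, its 90 mm side along the bed's free edge, 4 to 10 mm from it, centred 52 to 60 mm from the fence's plane. Pushed near the top towards the bed (about 3 to 5 N) it pivots over the bed's edge; past about 35 degrees it falls by itself.
- block_mid (a point): centre of the press block; 75 mm above the table upright, 55 mm when lying flat on the bed
- bowl: loose round steel bowl, 90 mm across, 50 mm high, beyond the gearbox; origin at the centre of its underside; to be left alone
- brush: loose white-handled brush, 190 mm long, lying beyond the far end of the bed; origin at the centre of its underside; to be left alone
- tub: loose white open tub, 130 x 100 x 60 mm high, near the far right of the bed; origin at the centre of its underside; to be left alone
- jar: loose clear jar with a steel cap, 68 mm across, 90 mm high, left of the gearbox; origin at the centre of its underside; to be left alone
- spatula: loose spatula with a black handle, 240 mm long, at the left of the table; origin at the centre of its underside; to be left alone
- spray: loose white bottle, 72 mm across, 170 mm high, right side of the table; origin at the centre of its underside; to be left alone
- timer: loose grey kitchen-timer box 75 x 55 x 30 mm, right side of the table; origin at the centre of its underside; to be left alone
Mind the look-alikes: they are no part of the job. Leave any red look-alike of the block alone.

How it is judged:
By the outcome, as a careful person would: the job done as asked, in the order asked, and still so for the second after the job is handed in, with the robot touching nothing.
It also fails if it takes over 72 s, if anything falls off the work surface, if the arm or the gripper's body presses on something with over 40 N, if the wrist force passes 120 N, or if a joint passes its speed limit or range.

## Working session

There is one attempt and no reset: what is moved stays moved. The work goes in short steps, Python scripts to look and compute and a tool call to move; the robot and the scene stay as the last step left them, time stands still between calls to the robot, and variables do not carry over. Pictures are saved under pics/ and viewed, and the job is handed in when it is done.

Besides the shell and the picture viewer there is one more tool, called after "Request:" in YAML: its name, and indented under it one key for each argument. arm_command: Moves the arm, as the interface text tells. Its arguments: {"type":"object","properties":{"motion":{"type":"array","items":{"type":"object","properties":{"x":{"type":"number"},"y":{"type":"number"},"z":{"type":"number"},"roll":{"type":"number"},"fingers":{"type":"number"}}}}},"required":["motion"]}

```bash
mkdir -p pics
cat > h.py <<'E'
import numpy as np, cv2
from workcell import get_obs, camera, job_done
def snap(n,f):
    c=camera(n); cv2.imwrite('pics/'+f,c['frame'][:,:,::-1]); 
    np.savez('pics/'+f+'.npz',**{k:np.array(v) for k,v in c.items()}); return c
def load(f): return dict(np.load('pics/'+f+'.npz'))
def dist(c): return np.array([float(c['k1']),0,0,0,0])
def ray(c,u,v):
    p=cv2.undistortPoints(np.array([[[u,v]]],float),np.array(c['intrinsics'],float),dist(c))[0,0]
    R,_=cv2.Rodrigues(np.array(c['rvec'],float)); o=-R.T@np.array(c['tvec']).ravel()
    d=R.T@np.array([p[0],p[1],1]); return o,d/np.linalg.norm(d)
def plane(c,u,v,z):
    o,d=ray(c,u,v); return o+d*(z-o[2])/d[2]
def proj(c,P):
    return cv2.projectPoints(np.array(P,float).reshape(-1,1,3),np.array(c['rvec'],float),np.array(c['tvec'],float),np.array(c['intrinsics'],float),dist(c))[0][:,0]
def crop(c,f,x0,y0,x1,y1,s): cv2.imwrite('pics/'+f,cv2.resize(c['frame'][y0:y1,x0:x1,::-1],None,fx=s,fy=s,interpolation=cv2.INTER_CUBIC))
E
python3 - <<'E'
from h import *
np.set_printoptions(precision=4,suppress=True)
print(get_obs())
for n in('scene','top'):
    c=snap(n,n+'0.png'); R=cv2.Rodrigues(c['rvec'])[0]; print(n,-R.T@np.array(c['tvec']).ravel(),R[2],c['k1'],c['intrinsics'])
E
```

```text
{'clock': 0.0, 'joint_pos': array([1.134 , 0.2414, 0.0037, 1.3352, 0.    , 1.5708]), 'joint_vel': array([ 0.    , -0.0005,  0.0006, -0.0001, -0.0006, -0.0005]), 'tau': array([  0.0012, -37.2316,  25.2409,   0.0169,  -0.0002,  -0.    ]), 'eef_pos': array([0.2112, 0.4525, 0.2304]), 'tool_rot': array([ 0.1525,  0.6905, -0.1539,  0.6901]), 'ft_force': array([-0.0422, -0.0179, -0.9561]), 'ft_torque': array([-0.0208,  0.0474, -0.0164]), 'grip_width': 0.08536042690415313}
scene [0.9906 0.6685 1.0391] [-0.3477 -0.5757 -0.7401] -0.05972107009767087 [[448.907    0.     268.9391]
 [  0.     448.907  216.7484]
 [  0.       0.       1.    ]]
top [ 0.4279 -0.0417  1.4031] [ 0.0946 -0.003  -0.9955] -0.09571819891638708 [[447.681    0.     282.1686]
 [  0.     447.681  201.8287]
 [  0.       0.       1.    ]]
```

View pics/scene0.png

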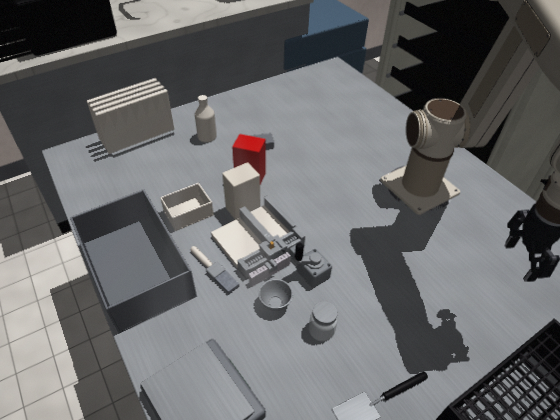

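View pics/top0.png

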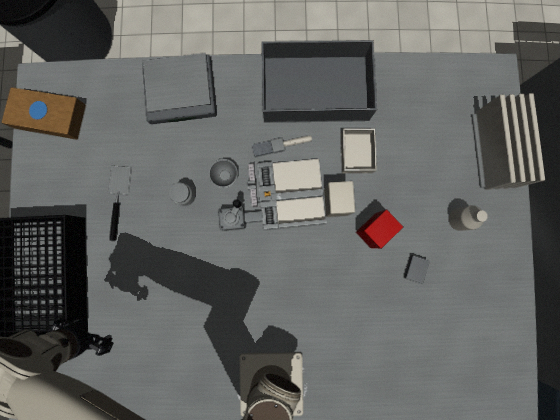

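The robot base is at the bottom of the top view. The bed is around (290,190), the off-white block at (341,198) beside its free edge, and the red look-alike at (380,229). I'll enlarge the bed.

Run:
```python
from h import *
crop(load('top0.png'),'topc.png',205,145,365,240,5)
crop(load('scene0.png'),'scenec.png',200,155,340,290,4.4)
```

```text
(no output)
```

View pics/topc.png

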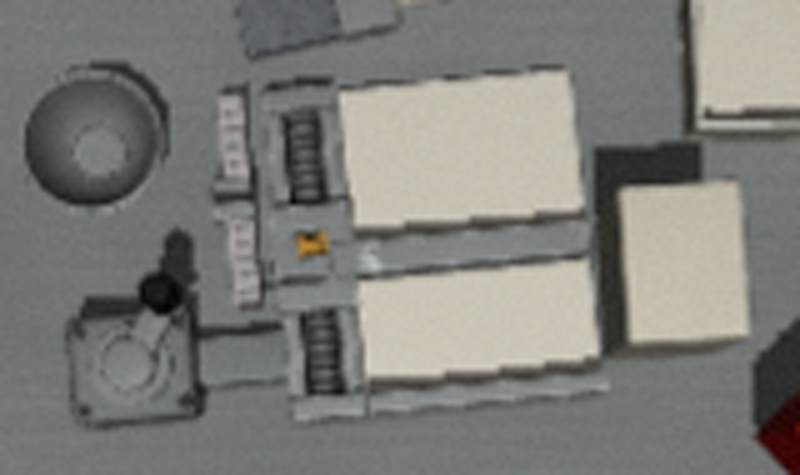

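View pics/scenec.png

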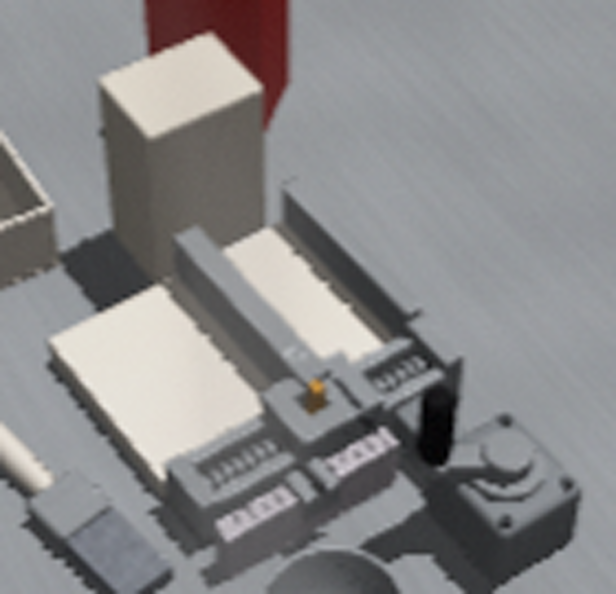

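Run:
```python
from h import *
np.set_printoptions(precision=4,suppress=True)
c=load('top0.png')
T=lambda x,y:(205+(x+.5)/5-.5,145+(y+.5)/5-.5)
for n,p,z in [('slab far free',(572,68),.02),('slab far crank',(340,92),.02),('slab @fence free',(600,365),.02),('slab stop free',(583,215),.02),('stop far free',(585,222),.062),('stop near free',(592,256),.062),('fence out free',(607,388),.055),('fence out crank',(370,410),.055),('hub',(135,362),.082),('handle',(158,293),.134),('pin',(313,244),.07),('pointer?',(265,278),.056),('ridge',(240,190),.056),('blk1',(615,185),.15),('blk2',(740,182),.15),('blk3',(750,336),.15),('blk4',(628,345),.15)]:
    print(n,plane(c,*T(*p),z))
```

```text
slab far free [ 0.6947 -0.1641  0.02  ]
slab far crank [ 0.6821 -0.0183  0.02  ]
slab @fence free [ 0.5078 -0.1764  0.02  ]
slab stop free [ 0.6016 -0.1684  0.02  ]
stop far free [ 0.592  -0.1656  0.062 ]
stop near free [ 0.5713 -0.1693  0.062 ]
fence out free [ 0.4919 -0.1768  0.055 ]
fence out crank [ 0.4814 -0.0337  0.055 ]
hub [0.5112 0.1047 0.082 ]
handle [0.5471 0.0854 0.134 ]
pin [ 0.5808 -0.0014  0.07  ]
pointer? [0.5623 0.0284 0.056 ]
ridge [0.6163 0.0428 0.056 ]
blk1 [ 0.602  -0.1751  0.15  ]
blk2 [ 0.6025 -0.2461  0.15  ]
blk3 [ 0.515  -0.2488  0.15  ]
blk4 [ 0.5113 -0.1798  0.15  ]
```

```bash
cat >> h.py <<'E'
def tri(c1,p1,c2,p2):
    o1,d1=ray(c1,*p1);o2,d2=ray(c2,*p2)
    A=np.stack([d1,-d2],1); t=np.linalg.lstsq(A,o2-o1,rcond=None)[0]
    a=o1+d1*t[0];b=o2+d2*t[1]; return (a+b)/2,np.linalg.norm(a-b)
E
python3 - <<'E'
from h import *
from scipy.spatial.transform import Rotation as Ro
np.set_printoptions(precision=4,suppress=True)
a=load('top0.png');b=load('scene0.png')
T=lambda x,y:(205+(x+.5)/5-.5,145+(y+.5)/5-.5)
S=lambda x,y:(200+(x+.5)/4.4-.5,155+(y+.5)/4.4-.5)
# scene: hub top, handle top, pin, pointer, ridge, slab corners
for n,p,z in [('hub',(507,450),.082),('handle',(440,395),.134),('pin',(317,385),.07),('slabfarfree',(50,343),.02),('slabfarcrank',(165,492),.02),('blkA',(150,138),.15),('blkB',(262,86),.15),('blkC',(210,32),.15),('blkD',(100,78),.15),('fencefree in',(284,190),.055)]:
    print(n,plane(b,*S(*p),z))
print('hub tri',tri(a,T(135,362),b,S(507,450))); print('handle',tri(a,T(158,293),b,S(440,393))); print('pin',tri(a,T(313,242),b,S(317,384)))
M=np.array([[.193,0],[.193,.146],[-.012,0],[.03,.285]]);W=np.array([[.6947,-.1641],[.6821,-.0183],[.4919,-.1768],[.5112,.1047]])
m=M.mean(0);w=W.mean(0);H=(M-m).T@(W-w);th=np.arctan2(H[0,1]-H[1,0],H[0,0]+H[1,1]);R=np.array([[np.cos(th),-np.sin(th)],[np.sin(th),np.cos(th)]])
t=w-R@m;print('bed',t,np.degrees(th));print('res',(M@R.T+t-W)*1000)
for n,p in [('handle',(.5471,.0854)),('pin',(.5808,-.0014)),('blk',np.mean([[.602,-.1751],[.6025,-.2461],[.515,-.2488],[.5113,-.1798]],0)),('stopfar',(.592,-.1656)),('stopnear',(.5713,-.1693)),('ridge',(.6163,.0428)),('pointer',(.5623,.0284))]: print(n,(R.T@(np.array(p)-t))*1000)
o=get_obs();print(Ro.from_quat(o['tool_rot']).as_matrix())
c=load('top0.png');hsv=cv2.cvtColor(c['frame'],cv2.COLOR_RGB2HSV)
mk=((hsv[...,1]>170)&((hsv[...,0]<6)|(hsv[...,0]>174))).astype(np.uint8);ys,xs=np.nonzero(mk)
box=cv2.boxPoints(cv2.minAreaRect(np.stack([xs,ys],1).astype(np.float32)));print([plane(c,*q,.15)[:2] for q in box])
crop(a,'tz.png',240,155,290,210,10)
crop(b,'sz.png',240,215,310,270,10)
E
```

```text
hub [0.5099 0.1108 0.082 ]
handle [0.5468 0.0877 0.134 ]
pin [0.5777 0.0002 0.07  ]
slabfarfree [ 0.6927 -0.1576  0.02  ]
slabfarcrank [ 0.6843 -0.0088  0.02  ]
blkA [ 0.5984 -0.1762  0.15  ]
blkB [ 0.511  -0.1823  0.15  ]
blkC [ 0.5142 -0.2479  0.15  ]
blkD [ 0.6001 -0.2446  0.15  ]
fencefree in [ 0.5004 -0.1721  0.055 ]
hub tri (array([0.5096, 0.1067, 0.0776]), np.float64(0.004884417902007599))
handle (array([0.5465, 0.0859, 0.1339]), np.float64(0.0015355050073780523))
pin (array([ 0.58  , -0.0002,  0.0725]), np.float64(0.004420918505927048))
bed [ 0.5026 -0.1788] 4.427041847380338
res [[ 0.3177  0.1479]
 [ 1.648  -0.0877]
 [-1.2707 -2.9759]
 [-0.695   2.9157]]
handle [ 64.771  260.0258]
pin [ 91.6704 170.8835]
blk [ 52.3485 -37.7537]
stopfar [90.1625  6.3089]
stopnear [69.2386  4.2178]
ridge [130.4763 212.2114]
pointer [ 75.5259 202.0226]
[[-0.0008  0.423   0.9061]
 [-0.0017  0.9061 -0.423 ]
 [-1.     -0.0019 -0.    ]]
[array([0.3699, 1.2124]), array([1.2038, 0.6845]), array([ 0.4834, -0.3914]), array([-0.2589,  0.0976])]
```

View pics/tz.png

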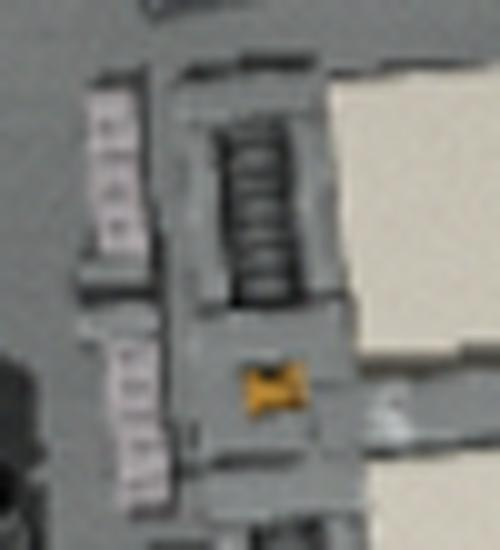

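View pics/sz.png

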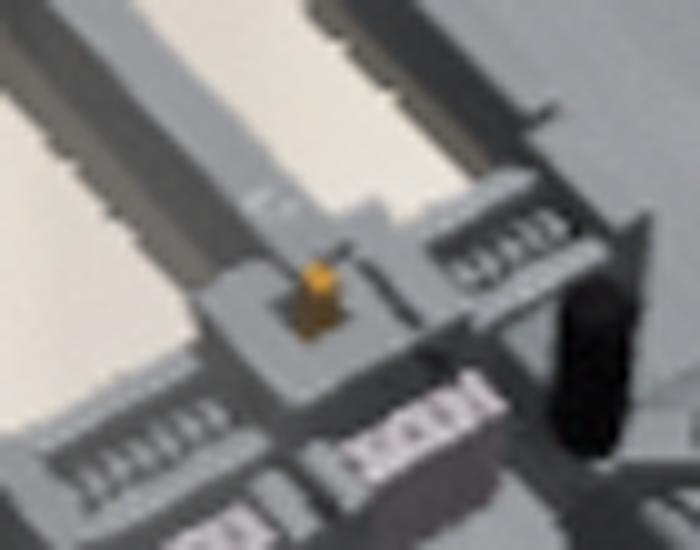

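Run:
```python
from h import *
np.set_printoptions(precision=4,suppress=True)
a=load('top0.png');b=load('scene0.png')
for c,(x0,y0,x1,y1) in((a,(228,190,250,215)),(b,(288,238,312,266))):
    g=c['frame'][y0:y1,x0:x1].max(2); print(g)
hsv=cv2.cvtColor(a['frame'],cv2.COLOR_RGB2HSV)
m=((a['frame'][...,0].astype(int)-a['frame'][...,1])>60).astype(np.uint8);m[:,:350]=0;m[:,410:]=0;m[:200]=0;m[260:]=0;ys,xs=np.nonzero(m)
print('red',[plane(a,*q,.15)[:2] for q in [(xs.min(),ys[xs.argmin()]),(xs.max(),ys[xs.argmax()]),(xs[ys.argmin()],ys.min()),(xs[ys.argmax()],ys.max())]])
```

```text
[[121 115 116 117 117 113 113 116 118 115 114 106  88 113 113 116 119 115
  114 114 103 102]
 [116 114 114 115 114 116 117 113 115 119 105  67  54  71  89 116 118 116
  115 113 116 111]
 [115 115 117 112 112 119 115 116 116 103  68  44  44  45  56  91 112 114
  112 116 115 111]
 [112 115 115 113 114 112 112 114 110  98  44  43  43  47  41  72 115 114
  112 114 113 114]
 [114 114 112 114 113 115 115 112 114  93  45  38  46  44  43  71 111 113
  114 112 113 113]
 [116 117 115 117 115 117 114 115 114 102  46  51  49  47  48  73 116 118
  117 118 120 117]
 [114 115 116 117 113 116 117 117 104  70  44  43  46  46  47  75 120 117
  117 116 119 122]
 [116 117 116 111 114 115 113 114  95  47  44  46  43  45  46  72 119 114
  117 118 117 116]
 [114 118 114 116 115 119 115 115  99  47  47  47  46  45  49  75 117 117
  114 116 119 115]
 [121 122 118 119 120 115  92  79  59  30  40  47  46  49  48  58  92 121
  122 121 119 119]
 [118 119 117 118 117  89  46  31  25  17  19  35  53  48  46  47  75 118
  115 116 120 118]
 [115 118 117 116 102  46  19  23  24  22  24  20  34  49  49  67 102 118
  1
[... 3467 characters left out ...]
62  57  54  56  49  28  18  26  27 100 144 154 150 151
  150 152 152 144 104  88]
 [ 74  82  73  62  62  63  55  56  60  55  59  97 133 111  84  85  85  85
   85  85  84  85  70  61]
 [ 72  85 125 104  63  63  63  60  62  61  61  71  86  74  57  59  58  60
   58  57  56  59  60  57]
 [ 72  85 136 151 105  65  63  65  57  55  61  60  57  57  58  58  56  56
   52  56  59  60  57  57]
 [ 73 118 154 159 151 104  62  64  59  52  50  48  49  51  55  57  55  57
   54  82 126 143  99  60]
 [ 93 140 159 160 161 150 104  63  60  53  49  46  46  49  50  55  93 122
   89  59  85 137 148 143]]
red [array([ 0.4633, -0.2736]), array([ 0.4722, -0.382 ]), array([ 0.5184, -0.3353]), array([ 0.4147, -0.3171])]
```

Request:
arm_command:
  motion:
    - {"y": -0.0155,"z": 0.038,"fingers": 0.6}
    - {"y": -0.0155,"z": 0.038}
    - {"y": -0.0155,"z": 0.038}
    - {"y": -0.0155,"z": 0.038}
    - {"y": -0.0155,"z": 0.038}
    - {"y": -0.0155,"z": 0.038}
    - {"y": -0.0155,"z": 0.038}
    - {"y": -0.0155,"z": 0.038}
    - {"y": -0.0155,"z": 0.038}
    - {"y": -0.0155,"z": 0.038}
    - {"y": -0.0155,"z": 0.038}
    - {"x": 0}
    - {"x": 0}

```text
schema error: expected keys x, y, z, roll, fingers
```

Request:
arm_command:
  motion:
    - {"x": 0,"y": -0.0155,"z": 0.038,"roll": 0,"fingers": 0.6}
    - {"x": 0,"y": -0.0155,"z": 0.038,"roll": 0,"fingers": 0.6}
    - {"x": 0,"y": -0.0155,"z": 0.038,"roll": 0,"fingers": 0.6}
    - {"x": 0,"y": -0.0155,"z": 0.038,"roll": 0,"fingers": 0.6}
    - {"x": 0,"y": -0.0155,"z": 0.038,"roll": 0,"fingers": 0.6}
    - {"x": 0,"y": -0.0155,"z": 0.038,"roll": 0,"fingers": 0.6}
    - {"x": 0,"y": -0.0155,"z": 0.038,"roll": 0,"fingers": 0.6}
    - {"x": 0,"y": -0.0155,"z": 0.038,"roll": 0,"fingers": 0.6}
    - {"x": 0,"y": -0.0155,"z": 0.038,"roll": 0,"fingers": 0.6}
    - {"x": 0,"y": -0.0155,"z": 0.038,"roll": 0,"fingers": 0.6}
    - {"x": 0,"y": 0,"z": 0,"roll": 0,"fingers": 0.6}

```text
clock: 1.02
eef_pos: [0.4955, 0.1459, 0.2244]
tool_rot: [0.146, 0.693, -0.151, 0.689]
ft_force: [0.8, -0.3, 1.0]
grip_width: 0.0514
```

Request:
arm_command:
  motion:
    - {"x": 0,"y": -0.016,"z": 0.035,"roll": 0,"fingers": 0.6}
    - {"x": 0,"y": -0.015,"z": 0.034,"roll": 0,"fingers": 0.6}
    - {"x": 0.03,"y": 0,"z": 0,"roll": 0,"fingers": 0.6}
    - {"x": 0.03,"y": 0,"z": 0,"roll": 0,"fingers": 0.6}
    - {"x": 0,"y": 0,"z": 0,"roll": 0,"fingers": 0.6}

```text
clock: 1.43
eef_pos: [0.5472, 0.0864, 0.1619]
tool_rot: [0.149, 0.692, -0.153, 0.689]
ft_force: [-1.7, 0.1, -0.3]
grip_width: 0.0511
```

```bash
cat > t.py <<'E'
from h import *
from scipy.spatial.transform import Rotation as Ro
np.set_printoptions(precision=4,suppress=True)
o=get_obs();R=Ro.from_quat(o['tool_rot']).as_matrix();print(o['clock'],o['eef_pos'],o['ft_force'],o['grip_width'],'\n',R)
def totool(d): return R.T@np.array(d,float)
E
python3 - <<'E'
from t import *
print(totool(np.array([.547,.0865,.17])-o['eef_pos']))
a=snap('top','t1.png');b=snap('scene','s1.png')
print(proj(a,[.547,.0865,.134]),proj(a,o['eef_pos']),proj(b,o['eef_pos']))
crop(b,'s1c.png',230,160,370,290,4.5)
crop(a,'t1c.png',190,140,310,240,6)
E
```

```text
1.4333 [0.5472 0.0864 0.1619] [-1.6993  0.1468 -0.3162] 0.05105685825480008 
 [[-0.0056  0.4173  0.9088]
 [-0.0048  0.9087 -0.4173]
 [-1.     -0.0067 -0.0031]]
[-0.0081 -0.     -0.0002]
[[235.8237 203.2399]] [[234.8391 202.259 ]] [[299.7999 237.2028]]
```

View pics/s1c.png

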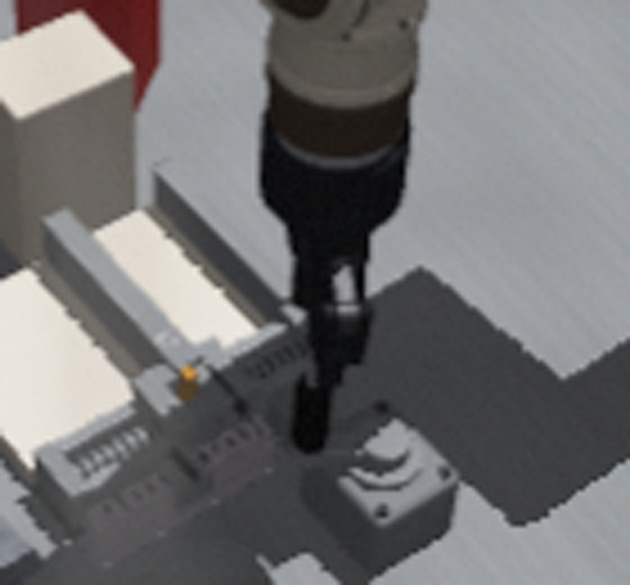

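View pics/t1c.png

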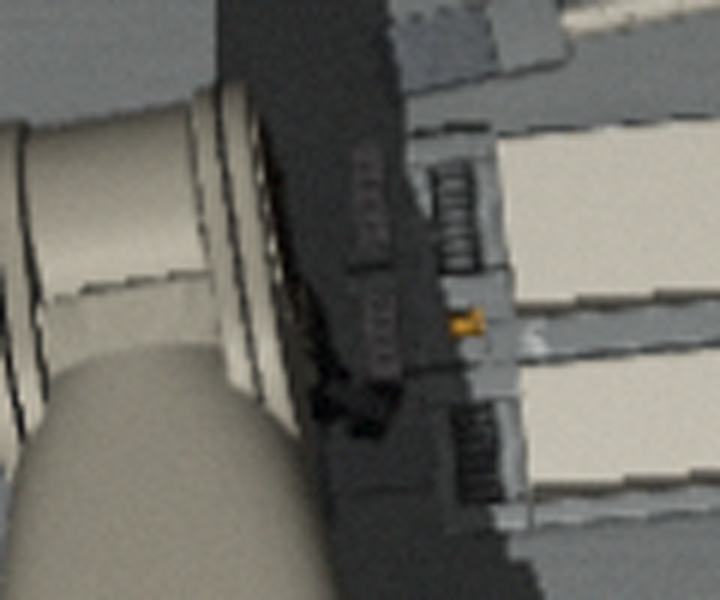

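Request:
arm_command:
  motion:
    - {"x": 0.034,"y": 0,"z": 0,"roll": 0,"fingers": 0.6}
    - {"x": 0.033,"y": 0,"z": 0,"roll": 0,"fingers": 0.6}
    - {"x": 0,"y": 0,"z": 0,"roll": 0,"fingers": 0.0}
    - {"x": 0,"y": 0,"z": 0,"roll": 0,"fingers": 0.0}
    - {"x": 0,"y": 0,"z": 0,"roll": 0,"fingers": 0.0}
    - {"x": 0,"y": 0,"z": 0,"roll": 0,"fingers": 0.0}

```text
clock: 2.03
eef_pos: [0.5531, 0.091, 0.1089]
tool_rot: [0.149, 0.687, -0.149, 0.696]
ft_force: [5.1, -2.4, -19.5]
grip_width: 0.0198
```

Run:
```python
from t import *
c=np.array([.5105,.1072]); d=o['eef_pos'][:2]-c; print(np.degrees(np.arctan2(d[1],d[0])),np.linalg.norm(d))
b=snap('scene','s2.png');crop(b,'s2c.png',270,200,340,270,8)
```

```text
2.0333 [0.5531 0.091  0.1089] [  5.1394  -2.4408 -19.5243] 0.019754483712786684 
 [[ 0.0127  0.4112  0.9114]
 [-0.0032  0.9115 -0.4112]
 [-0.9999  0.0023  0.0129]]
-20.74285015424325 0.04560004971229185
```

View pics/s2c.png

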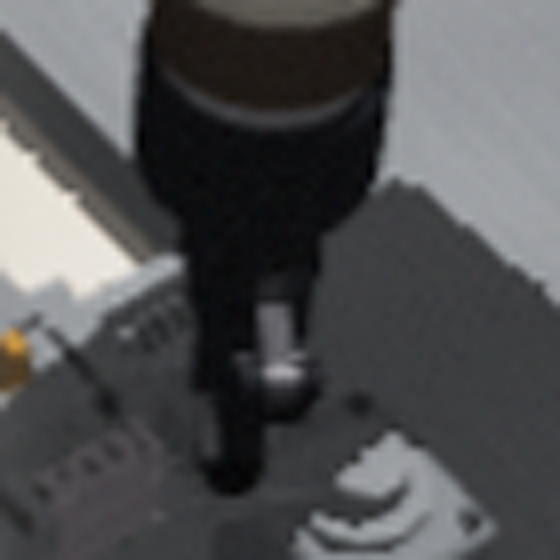

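Request:
arm_command:
  motion:
    - {"x": 0,"y": 0,"z": 0,"roll": 0,"fingers": 0.0}
    - {"x": 0,"y": 0,"z": 0,"roll": 0,"fingers": 0.0}

```text
clock: 2.25
eef_pos: [0.5533, 0.091, 0.1087]
tool_rot: [0.148, 0.687, -0.149, 0.696]
ft_force: [2.5, -1.1, -13.0]
grip_width: 0.0199
```

Run:
```python
from t import *
print(o['ft_torque'],o['tau'],o['joint_vel'])
```

```text
2.25 [0.5533 0.091  0.1087] [  2.5457  -1.1347 -13.0487] 0.019928106306086605 
 [[ 0.0122  0.4112  0.9114]
 [-0.0035  0.9115 -0.4112]
 [-0.9999  0.0018  0.0126]]
[-0.166  -0.3713 -0.0423] [  0.7862 -50.6011  26.4349   0.5796   0.3377   0.001 ] [ 0.0005 -0.0003  0.0039  0.004  -0.0013  0.0011]
```

Run:
```python
from t import *
b=snap('scene','s3.png')
e=o['eef_pos']; print(proj(b,e),proj(b,e+[0,0,.02]))
im=cv2.resize(b['frame'][215:265,275:330],None,fx=11,fy=11,interpolation=cv2.INTER_CUBIC)
im=np.clip((im.astype(float)*2.2),0,255).astype(np.uint8)
cv2.imwrite('pics/s3c.png',im[:,:,::-1])
print(b['frame'][232:264,290:314].max(2))
a=snap('top','t3.png');print(proj(a,e))
im=cv2.resize(a['frame'][185:225,215:270],None,fx=11,fy=11,interpolation=cv2.INTER_CUBIC)
cv2.imwrite('pics/t3c.png',np.clip(im.astype(float)*2.2,0,255).astype(np.uint8)[:,:,::-1])
```

```text
2.25 [0.5533 0.091  0.1087] [  2.5457  -1.1347 -13.0487] 0.019928106306086605 
 [[ 0.0122  0.4112  0.9114]
 [-0.0035  0.9115 -0.4112]
 [-0.9999  0.0018  0.0126]]
[[297.703  252.2931]] [[298.102  247.5407]]
[[152 154 114  45  14  19  17  16  16  14  15  14  17  15  18  16  15  16
   15  18  49  65  65  67]
 [167 169 120  40  12  17  17  18  10  15  17  16  14  17  16  12  20  22
   17  22  52  66  66  65]
 [146 108  78  40  18  14  17  14  11  14  16  18  24  25  27  28  24  26
   21  29  55  66  66  66]
 [ 86  71  57  34  18  17  18  13  14  11  15  18  29  35  35  29  27  27
   25  48  60  64  66  65]
 [ 65  62  54  30  17  15  15  17  14  17  15  17  30  38  38  36  26  25
   31  53  65  64  65  65]
 [ 65  80  72  39  15  16  16  12  14  15  20  17  28  37  41  33  24  16
   32  55  65  64  65  65]
 [ 75  59  60  46  23  16  17  13  12  14  16  18  68  93  93  71  34  14
   37  56  63  65  62  62]
 [ 65  53  46  48  33  13  17  14  17  16  10  16  80 106 108  90  47  15
   40  58  63  64  63  65]
 [ 47  61  47  49  37  18  17  16  14  13  12  19  78 104 107 102  62  17
   39  57  6
[... 1660 characters left out ...]
  17  14  14  11  10  21  48  62  61  61  61
   63  62  62  62  62  62]
 [ 69  58  50  49  36  21   9  12   8  12  10  11  13  48  61  60  61  61
   60  56  61  61  63 119]
 [ 71  64  61  55  56  39   7   8  11   9   8   8  33  53  61  60  61  59
   63  59  58  61 119 154]
 [ 67  65  65  61  60  44  20  10   7  10  13  17  44  61  61  64  62  60
   63  61  62  68 121 154]
 [ 66  63  65  62  57  58  44  25  14   9  21  48  64  69  70  71  69  66
   67  62  62  61  72  97]
 [ 66  63  63  64  68  64  58  56  56  57  58  61  65  63  65  65  64  62
   59  59  60  59  57  65]
 [ 66  63  63  63  66  58  58  61  62  61  61  60  60  57  58  56  51  54
   53  56  59  58  58  60]]
[[235.1441 201.9119]]
```

View pics/s3c.png

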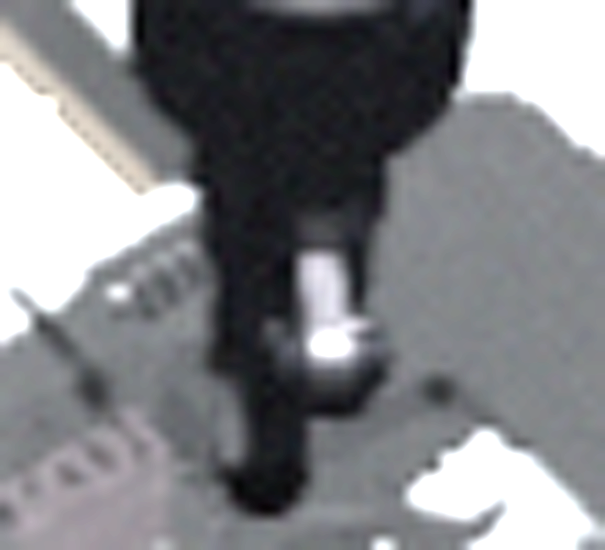

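View pics/t3c.png

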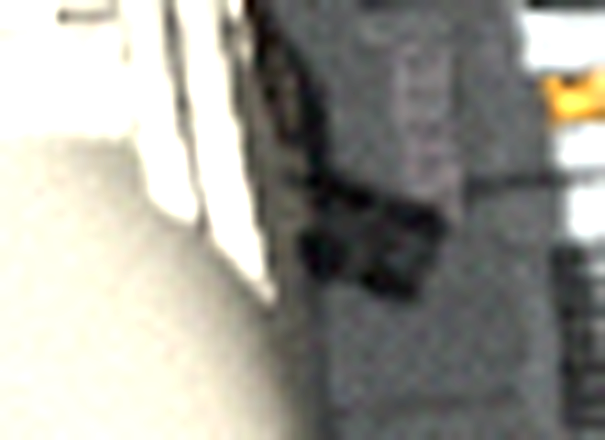

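```bash
cat > circ.py <<'E'
import sys
from t import *
c=np.array([float(sys.argv[1]),float(sys.argv[2])]);n=int(sys.argv[3]);st=np.radians(float(sys.argv[4]))
d=o['eef_pos'][:2]-c; th=np.arctan2(d[1],d[0]);print('ang',np.degrees(th),'rad',np.linalg.norm(d))
p=o['eef_pos'].copy()
for k in range(n):
    th+=st; q=np.array([c[0]+.045*np.cos(th),c[1]+.045*np.sin(th),p[2]]); s=totool(q-p); p=q
    print('%.1f %.4f %.4f'%(np.degrees(th),s[1],s[2]))
E
python3 circ.py .5105 .1072 6 15
```

```text
2.35 [0.5533 0.091  0.1087] [  1.4721  -0.787  -11.7894] 0.019475494958264727 
 [[ 0.0124  0.4113  0.9114]
 [-0.0034  0.9115 -0.4113]
 [-0.9999  0.002   0.0127]]
ang -20.715219659404458 rad 0.04575481026854361
-5.7 0.0115 -0.0030
9.3 0.0106 -0.0052
24.3 0.0089 -0.0077
39.3 0.0066 -0.0097
54.3 0.0038 -0.0111
69.3 0.0008 -0.0117
```

Request:
arm_command:
  motion:
    - {"x": 0,"y": 0.0115,"z": -0.003,"roll": 0,"fingers": 0.0}
    - {"x": 0,"y": 0.0106,"z": -0.0052,"roll": 0,"fingers": 0.0}
    - {"x": 0,"y": 0.0089,"z": -0.0077,"roll": 0,"fingers": 0.0}
    - {"x": 0,"y": 0.0066,"z": -0.0097,"roll": 0,"fingers": 0.0}

```text
clock: 2.68
eef_pos: [0.5516, 0.1319, 0.1087]
tool_rot: [0.15, 0.682, -0.154, 0.699]
ft_force: [4.1, -1.3, -12.9]
grip_width: 0.0196
```

```bash
python3 circ.py .5105 .1072 6 15;python3 - <<'E'
from t import *
b=snap('scene','s4.png')
e=o['eef_pos']; print(proj(b,e))
im=cv2.resize(b['frame'][200:270,250:330],None,fx=9,fy=9,interpolation=cv2.INTER_CUBIC)
im=np.clip((im.astype(float)*2.2),0,255).astype(np.uint8)
cv2.imwrite('pics/s4c.png',im[:,:,::-1])
E
```

```text
2.6833 [0.5516 0.1319 0.1087] [  4.0581  -1.2569 -12.8931] 0.019621607742657192 
 [[ 0.0228  0.419   0.9077]
 [-0.0107  0.908  -0.4189]
 [-0.9997 -0.0002  0.0252]]
ang 30.943714633904253 rad 0.047941640841262095
45.9 0.0029 -0.0121
60.9 0.0024 -0.0115
75.9 -0.0007 -0.0117
90.9 -0.0037 -0.0112
105.9 -0.0064 -0.0098
120.9 -0.0088 -0.0078
2.6833 [0.5516 0.1319 0.1087] [  4.0581  -1.2569 -12.8931] 0.019621607742657192 
 [[ 0.0228  0.419   0.9077]
 [-0.0107  0.908  -0.4189]
 [-0.9997 -0.0002  0.0252]]
[[307.0027 262.8581]]
```

View pics/s4c.png

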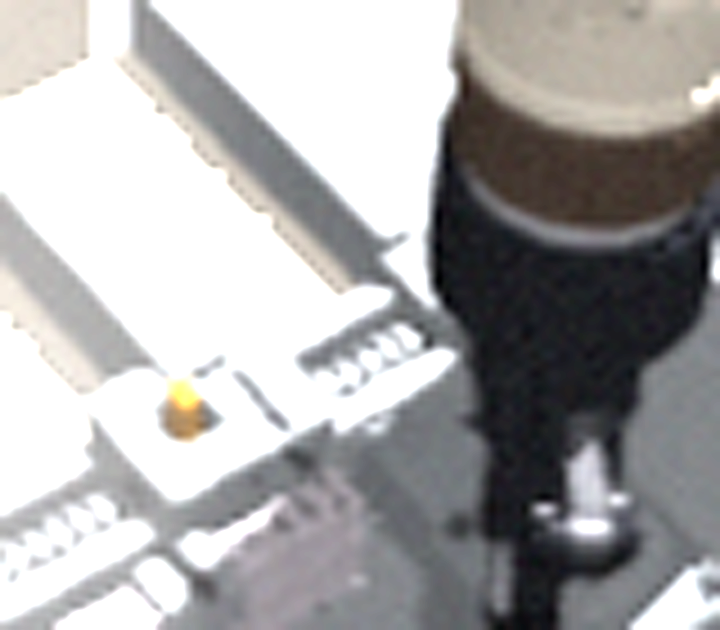

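```bash
python3 circ.py .5118 .109 8 15
```

```text
2.7333 [0.5502 0.134  0.1087] [  3.1461   1.4508 -12.4562] 0.01991498912447811 
 [[ 0.0214  0.4169  0.9087]
 [-0.0083  0.9089 -0.4168]
 [-0.9997  0.0013  0.0229]]
ang 33.07412197056752 rad 0.04584492410047136
48.1 0.0042 -0.0111
63.1 0.0020 -0.0116
78.1 -0.0011 -0.0117
93.1 -0.0041 -0.0110
108.1 -0.0068 -0.0096
123.1 -0.0090 -0.0075
138.1 -0.0107 -0.0049
153.1 -0.0116 -0.0020
```

Request:
arm_command:
  motion:
    - {"x": 0.002,"y": 0.0042,"z": -0.0111,"roll": 0,"fingers": 0.0}
    - {"x": 0.002,"y": 0.002,"z": -0.0116,"roll": 0,"fingers": 0.0}
    - {"x": 0.001,"y": -0.0011,"z": -0.0117,"roll": 0,"fingers": 0.0}
    - {"x": 0,"y": -0.0041,"z": -0.011,"roll": 0,"fingers": 0.0}
    - {"x": 0,"y": -0.0068,"z": -0.0096,"roll": 0,"fingers": 0.0}
    - {"x": 0,"y": -0.009,"z": -0.0075,"roll": 0,"fingers": 0.0}

```text
clock: 3.23
eef_pos: [0.4926, 0.15, 0.1087]
tool_rot: [0.153, 0.677, -0.149, 0.705]
ft_force: [5.2, -0.4, -10.4]
grip_width: 0.0196
```

```bash
python3 circ.py .5118 .109 10 18;python3 - <<'E'
from t import *
b=snap('scene','s5.png')
crop(b,'s5c.png',230,190,350,280,6)
E
```

```text
3.2333 [0.4926 0.15   0.1087] [  5.1739  -0.4051 -10.4344] 0.019638441046069738 
 [[ 0.0404  0.4163  0.9083]
 [-0.0031  0.9091 -0.4166]
 [-0.9992  0.014   0.038 ]]
ang 115.04659811479709 rad 0.045276199707242816
133.0 -0.0122 -0.0071
151.0 -0.0137 -0.0032
169.0 -0.0140 0.0011
187.0 -0.0130 0.0054
205.0 -0.0107 0.0092
223.0 -0.0073 0.0120
241.0 -0.0032 0.0137
259.0 0.0011 0.0140
277.0 0.0054 0.0130
295.0 0.0092 0.0107
3.2333 [0.4926 0.15   0.1087] [  5.1739  -0.4051 -10.4344] 0.019638441046069738 
 [[ 0.0404  0.4163  0.9083]
 [-0.0031  0.9091 -0.4166]
 [-0.9992  0.014   0.038 ]]
```

View pics/s5c.png

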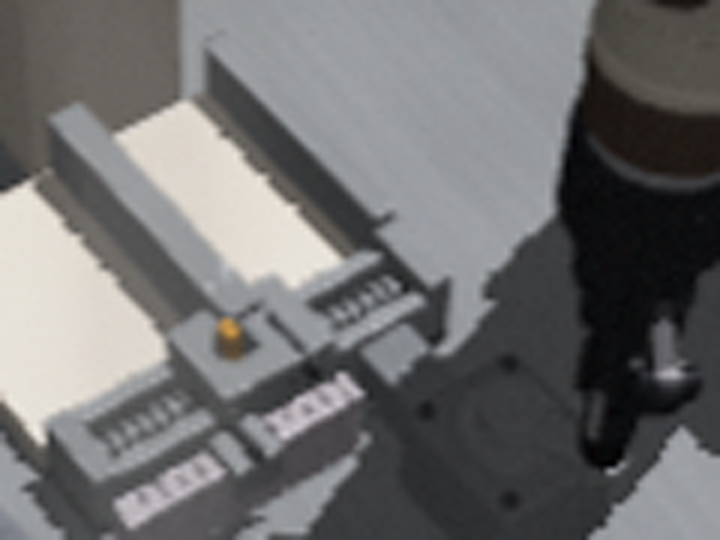

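Request:
arm_command:
  motion:
    - {"x": 0,"y": -0.0122,"z": -0.0071,"roll": 0,"fingers": 0.0}
    - {"x": 0,"y": -0.0137,"z": -0.0032,"roll": 0,"fingers": 0.0}
    - {"x": 0,"y": -0.014,"z": 0.0011,"roll": 0,"fingers": 0.0}
    - {"x": 0,"y": -0.013,"z": 0.0054,"roll": 0,"fingers": 0.0}
    - {"x": 0,"y": -0.0107,"z": 0.0092,"roll": 0,"fingers": 0.0}
    - {"x": 0,"y": -0.0073,"z": 0.012,"roll": 0,"fingers": 0.0}
    - {"x": 0,"y": -0.0032,"z": 0.0137,"roll": 0,"fingers": 0.0}
    - {"x": 0,"y": 0.0011,"z": 0.014,"roll": 0,"fingers": 0.0}

```text
clock: 3.95
eef_pos: [0.4954, 0.0681, 0.1085]
tool_rot: [0.154, 0.681, -0.142, 0.702]
ft_force: [-4.8, -1.0, -5.3]
grip_width: 0.0197
```

```bash
python3 circ.py .5118 .109 18 18;python3 - <<'E'
from t import *
b=snap('scene','s6.png')
crop(b,'s6c.png',230,190,350,280,6)
E
```

```text
3.95 [0.4954 0.0681 0.1085] [-4.8378 -0.9862 -5.3358] 0.019675943886819636 
 [[ 0.0321  0.4085  0.9122]
 [ 0.0102  0.9125 -0.4089]
 [-0.9994  0.0224  0.0251]]
ang -111.80597775727489 rad 0.04403155921004037
-93.8 0.0018 0.0138
-75.8 0.0069 0.0123
-57.8 0.0103 0.0095
-39.8 0.0128 0.0059
-21.8 0.0140 0.0016
-3.8 0.0138 -0.0028
14.2 0.0123 -0.0069
32.2 0.0095 -0.0104
50.2 0.0059 -0.0128
68.2 0.0016 -0.0140
86.2 -0.0028 -0.0138
104.2 -0.0069 -0.0123
122.2 -0.0103 -0.0095
140.2 -0.0128 -0.0059
158.2 -0.0140 -0.0016
176.2 -0.0138 0.0028
194.2 -0.0123 0.0069
212.2 -0.0095 0.0104
3.95 [0.4954 0.0681 0.1085] [-4.8378 -0.9862 -5.3358] 0.019675943886819636 
 [[ 0.0321  0.4085  0.9122]
 [ 0.0102  0.9125 -0.4089]
 [-0.9994  0.0224  0.0251]]
```

View pics/s6c.png

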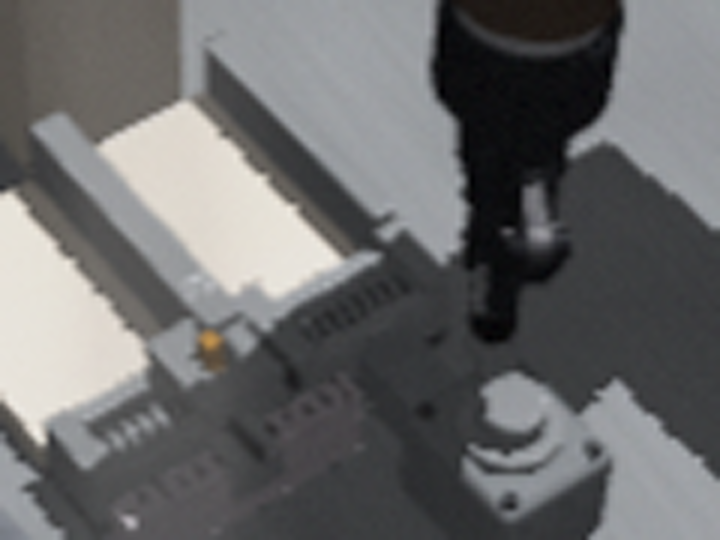

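Request:
arm_command:
  motion:
    - {"x": 0,"y": 0.0018,"z": 0.0138,"roll": 0,"fingers": 0.0}
    - {"x": 0,"y": 0.0069,"z": 0.0123,"roll": 0,"fingers": 0.0}
    - {"x": 0,"y": 0.0103,"z": 0.0095,"roll": 0,"fingers": 0.0}
    - {"x": 0,"y": 0.0128,"z": 0.0059,"roll": 0,"fingers": 0.0}
    - {"x": 0,"y": 0.014,"z": 0.0016,"roll": 0,"fingers": 0.0}
    - {"x": 0,"y": 0.0138,"z": -0.0028,"roll": 0,"fingers": 0.0}
    - {"x": 0,"y": 0.0123,"z": -0.0069,"roll": 0,"fingers": 0.0}
    - {"x": 0,"y": 0.0095,"z": -0.0104,"roll": 0,"fingers": 0.0}
    - {"x": 0,"y": 0.0059,"z": -0.0128,"roll": 0,"fingers": 0.0}
    - {"x": 0,"y": 0.0016,"z": -0.014,"roll": 0,"fingers": 0.0}

```text
clock: 4.83
eef_pos: [0.5408, 0.1444, 0.1088]
tool_rot: [0.154, 0.676, -0.152, 0.705]
ft_force: [5.6, 1.8, -11.2]
grip_width: 0.0197
```

```bash
python3 circ.py .5118 .109 18 18;python3 - <<'E'
from t import *
b=snap('scene','s7.png')
crop(b,'s7c.png',230,190,350,280,6)
a=snap('top','t7.png')
crop(a,'t7c.png',220,145,340,225,6)
E
```

```text
4.8333 [0.5408 0.1444 0.1088] [  5.6229   1.7945 -11.2309] 0.019729802032985178 
 [[ 0.0406  0.4228  0.9053]
 [-0.0063  0.9061 -0.4229]
 [-0.9992  0.0115  0.0395]]
ang 50.67509170246071 rad 0.045794195088807575
68.7 0.0005 -0.0142
86.7 -0.0031 -0.0137
104.7 -0.0072 -0.0121
122.7 -0.0106 -0.0093
140.7 -0.0129 -0.0056
158.7 -0.0140 -0.0013
176.7 -0.0137 0.0031
194.7 -0.0121 0.0072
212.7 -0.0093 0.0106
230.7 -0.0056 0.0129
248.7 -0.0013 0.0140
266.7 0.0031 0.0137
284.7 0.0072 0.0121
302.7 0.0106 0.0093
320.7 0.0129 0.0056
338.7 0.0140 0.0013
356.7 0.0137 -0.0031
374.7 0.0121 -0.0072
4.8333 [0.5408 0.1444 0.1088] [  5.6229   1.7945 -11.2309] 0.019729802032985178 
 [[ 0.0406  0.4228  0.9053]
 [-0.0063  0.9061 -0.4229]
 [-0.9992  0.0115  0.0395]]
```

View pics/s7c.png

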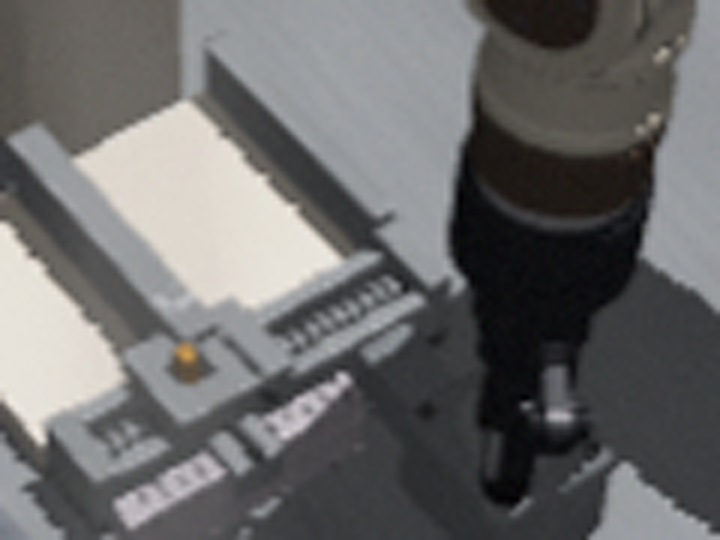

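View pics/t7c.png

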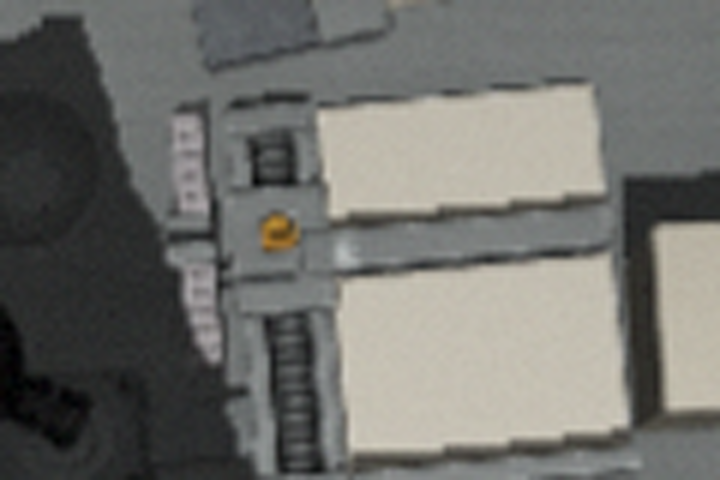

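Request:
arm_command:
  motion:
    - {"x": 0,"y": 0.0005,"z": -0.0142,"roll": 0,"fingers": 0.0}
    - {"x": 0,"y": -0.0031,"z": -0.0137,"roll": 0,"fingers": 0.0}
    - {"x": 0,"y": -0.0072,"z": -0.0121,"roll": 0,"fingers": 0.0}
    - {"x": 0,"y": -0.0106,"z": -0.0093,"roll": 0,"fingers": 0.0}
    - {"x": 0,"y": -0.0129,"z": -0.0056,"roll": 0,"fingers": 0.0}
    - {"x": 0,"y": -0.014,"z": -0.0013,"roll": 0,"fingers": 0.0}
    - {"x": 0,"y": -0.0137,"z": 0.0031,"roll": 0,"fingers": 0.0}
    - {"x": 0,"y": -0.0121,"z": 0.0072,"roll": 0,"fingers": 0.0}
    - {"x": 0,"y": -0.0093,"z": 0.0106,"roll": 0,"fingers": 0.0}
    - {"x": 0,"y": -0.0056,"z": 0.0129,"roll": 0,"fingers": 0.0}

```text
clock: 5.77
eef_pos: [0.4743, 0.0864, 0.1085]
tool_rot: [0.156, 0.682, -0.14, 0.701]
ft_force: [-8.9, -0.3, -0.1]
grip_width: 0.0197
```

```bash
python3 circ.py .5118 .109 8 18
```

```text
5.7667 [0.4743 0.0864 0.1085] [-8.8969 -0.3172 -0.1114] 0.019702895594593015 
 [[ 0.0303  0.4081  0.9124]
 [ 0.0168  0.9125 -0.4087]
 [-0.9994  0.0277  0.0208]]
ang -148.90226840944712 rad 0.04375886242126829
-130.9 -0.0071 0.0120
-112.9 -0.0019 0.0139
-94.9 0.0025 0.0139
-76.9 0.0066 0.0124
-58.9 0.0102 0.0097
-40.9 0.0127 0.0061
-22.9 0.0139 0.0019
-4.9 0.0139 -0.0025
```

Request:
arm_command:
  motion:
    - {"x": 0,"y": -0.0071,"z": 0.012,"roll": 0,"fingers": 0.0}
    - {"x": 0,"y": -0.0019,"z": 0.0139,"roll": 0,"fingers": 0.0}
    - {"x": 0,"y": 0.0025,"z": 0.0139,"roll": 0,"fingers": 0.0}
    - {"x": 0,"y": 0.0066,"z": 0.0124,"roll": 0,"fingers": 0.0}
    - {"x": 0,"y": 0.0102,"z": 0.0097,"roll": 0,"fingers": 0.0}
    - {"x": 0,"y": 0.0127,"z": 0.0061,"roll": 0,"fingers": 0.0}
    - {"x": 0,"y": 0.0139,"z": 0.0019,"roll": 0,"fingers": 0.0}
    - {"x": 0,"y": 0,"z": 0,"roll": 0,"fingers": 0.0}

```text
clock: 6.43
eef_pos: [0.5494, 0.0836, 0.1085]
tool_rot: [0.152, 0.686, -0.148, 0.696]
ft_force: [-2.5, 4.2, -5.4]
grip_width: 0.0195
```

Run:
```python
from t import *
d=o['eef_pos'][:2]-[.5118,.109];print(np.degrees(np.arctan2(d[1],d[0])),np.linalg.norm(d))
b=snap('scene','s8.png')
crop(b,'s8c.png',230,190,310,270,7.5)
a=snap('top','t8.png')
crop(a,'t8c.png',220,145,320,220,8)
```

```text
6.4333 [0.5494 0.0836 0.1085] [-2.5318  4.24   -5.4178] 0.01951437784997684 
 [[ 0.0143  0.4147  0.9099]
 [ 0.0025  0.9099 -0.4147]
 [-0.9999  0.0082  0.012 ]]
-34.027663812438995 0.0453790438728592
```

View pics/s8c.png

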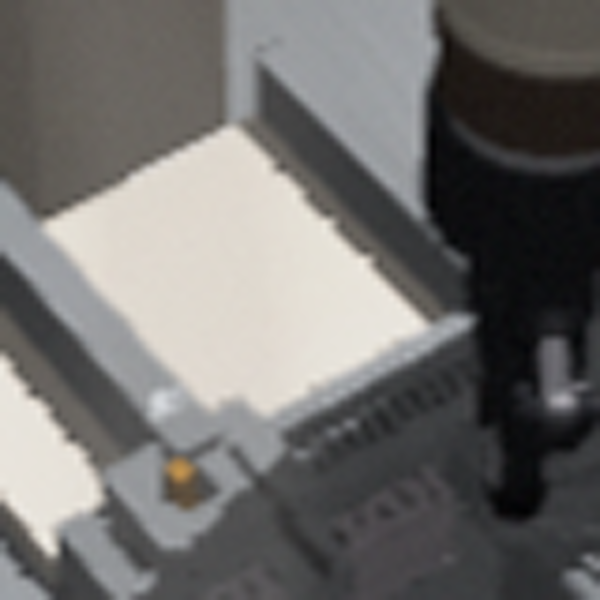

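View pics/t8c.png

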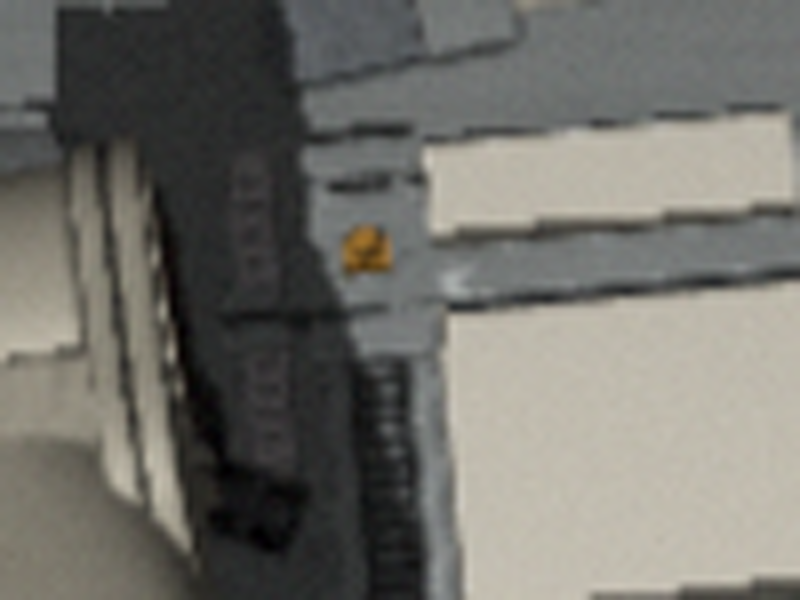

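```bash
cat >> h.py <<'E'
BT=np.array([.5026,-.1788]);BA=np.radians(4.43)
def bed2w(x,y,z):
    return np.stack([BT[0]+x*np.cos(BA)-y*np.sin(BA),BT[1]+x*np.sin(BA)+y*np.cos(BA),np.full_like(x,z)],-1)
def rect(c,x0,x1,y0,y1,z,step=.00025):
    xs=np.arange(x0,x1,step);ys=np.arange(y0,y1,step)
    Y,X=np.meshgrid(ys,xs,indexing='ij')
    p=proj(c,bed2w(X.ravel(),Y.ravel(),z)).reshape(*X.shape,2).astype(np.float32)
    return cv2.remap(c['frame'][:,:,::-1].copy(),p[...,0],p[...,1],cv2.INTER_CUBIC)
E
python3 - <<'E'
from h import *
ims=[]
for f in ['t7.png','s7.png','t0' ]:
    c=load(f if f.endswith('png') else 'top0.png')
    r=rect(c,.06,.16,.17,.235,.056,.0005)
    r=cv2.resize(r,None,fx=4,fy=4,interpolation=cv2.INTER_NEAREST)
    for k in range(0,100,10): cv2.line(r,(k*8,0),(k*8,8 if k%50 else 20),(0,0,255),1)
    for k in range(0,65,10): cv2.line(r,(0,k*8),(8,k*8),(0,0,255),1)
    cv2.imwrite('pics/r_%s.png'%f[:2],r)
E
```

```text
(no output)
```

View pics/r_t7.png

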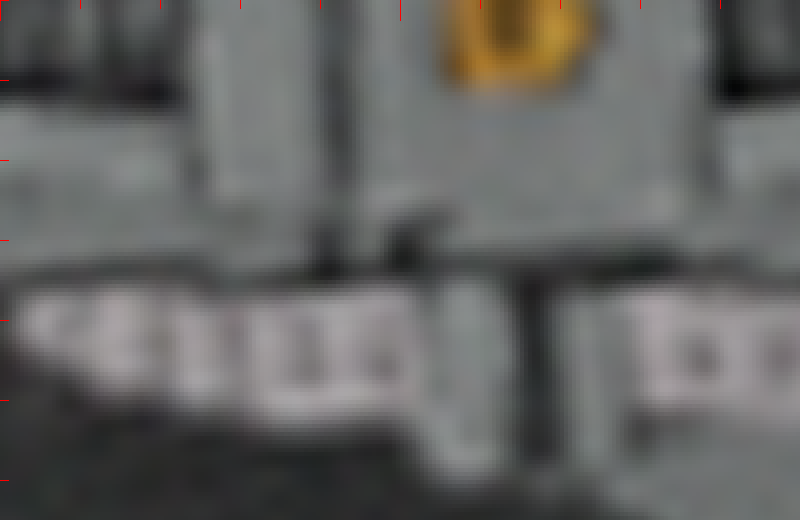

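View pics/r_s7.png

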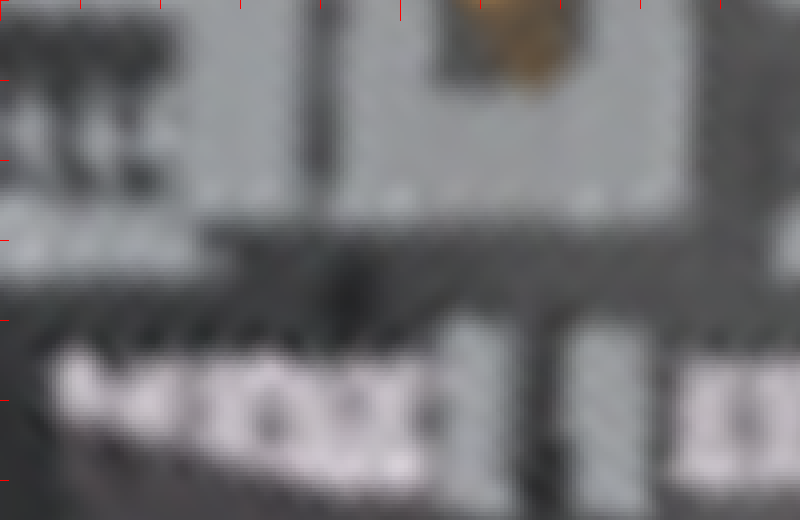

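```bash
python3 circ.py .5118 .109 10 18
python3 - <<'E'
from h import *
# stop top edges at z=.062, averaged over y 20..120 mm, bed x
for f in ['top0','t7','t8','scene0','s7','s8']:
    c=load(f+'.png'); r=rect(c,.06,.16,.02,.12,.062,.0005).astype(float).mean(2)
    g=np.diff(cv2.GaussianBlur(r,(0,0),1.5),axis=1)
    p=r.mean(0); gm=g.mean(0)
    idx=np.argsort(-abs(gm)); pk=[i for i in range(2,len(gm)-2) if abs(gm[i])==abs(gm[max(0,i-4):i+5]).max() and abs(gm[i])>2]
    print(f,[(60+.5*(i+.5),round(gm[i],1)) for i in pk])
E
```

```text
6.5333 [0.5487 0.0831 0.1086] [ 2.939   2.0362 -9.1925] 0.019218471993645028 
 [[ 0.0146  0.4145  0.9099]
 [ 0.0025  0.91   -0.4145]
 [-0.9999  0.0083  0.0122]]
ang -35.061034278165046 rad 0.04507047105987469
-17.1 0.0141 0.0003
0.9 0.0135 -0.0040
18.9 0.0116 -0.0080
36.9 0.0086 -0.0112
54.9 0.0047 -0.0133
72.9 0.0004 -0.0141
90.9 -0.0040 -0.0135
108.9 -0.0080 -0.0116
126.9 -0.0112 -0.0086
144.9 -0.0133 -0.0047
top0 [(67.75, np.float64(-12.5)), (72.75, np.float64(7.7)), (91.75, np.float64(-6.7)), (98.75, np.float64(10.5))]
t7 [(97.25, np.float64(-13.3)), (102.25, np.float64(8.1)), (121.75, np.float64(-6.5)), (127.75, np.float64(10.6))]
t8 [(119.25, np.float64(-13.5)), (124.25, np.float64(7.7)), (143.75, np.float64(-5.7)), (149.25, np.float64(10.2))]
scene0 [(70.25, np.float64(-3.9)), (90.25, np.float64(-8.0)), (107.75, np.float64(2.0)), (120.25, np.float64(9.7))]
s7 [(100.25, np.float64(-3.8)), (119.75, np.float64(-9.2)), (136.25, np.float64(2.3)), (149.25, np.float64(11.1))]
s8 [(123.75, np.float64(-3.7)), (143.25, np.float64(-10.7)), (157.75, np.float64(3.2))]
```

Request:
arm_command:
  motion:
    - {"x": 0,"y": 0.0141,"z": 0.0003,"roll": 0,"fingers": 0.0}
    - {"x": 0,"y": 0.0135,"z": -0.004,"roll": 0,"fingers": 0.0}
    - {"x": 0,"y": 0.0116,"z": -0.008,"roll": 0,"fingers": 0.0}
    - {"x": 0,"y": 0.0086,"z": -0.0112,"roll": 0,"fingers": 0.0}
    - {"x": 0,"y": 0.0047,"z": -0.0133,"roll": 0,"fingers": 0.0}
    - {"x": 0,"y": 0.0004,"z": -0.0141,"roll": 0,"fingers": 0.0}
    - {"x": 0,"y": -0.004,"z": -0.0135,"roll": 0,"fingers": 0.0}
    - {"x": 0,"y": -0.008,"z": -0.0116,"roll": 0,"fingers": 0.0}
    - {"x": 0,"y": -0.0112,"z": -0.0086,"roll": 0,"fingers": 0.0}
    - {"x": 0,"y": -0.0133,"z": -0.0047,"roll": 0,"fingers": 0.0}

```text
clock: 7.37
eef_pos: [0.488, 0.1466, 0.1087]
tool_rot: [0.162, 0.676, -0.138, 0.705]
ft_force: [-1.9, 11.3, -6.2]
grip_width: 0.0195
```

```bash
cat > pr.py <<'E'
import sys
from t import *
k=sys.argv[1]
for n in('top','scene'):
    c=snap(n,n[0]+k+'.png')
    r=rect(c,.06,.16,.02,.12,.062,.0005).astype(float).mean(2)
    gm=np.diff(cv2.GaussianBlur(r,(0,0),1.5),axis=1).mean(0)
    print(n,[(60+.5*(i+.5),round(gm[i],1)) for i in range(2,len(gm)-2) if abs(gm[i])==abs(gm[max(0,i-4):i+5]).max() and abs(gm[i])>2])
    r=rect(c,.10,.16,.165,.235,.056,.0005).astype(float)
    r=np.clip(r*(1.6 if len(sys.argv)<3 else float(sys.argv[2])),0,255).astype(np.uint8)
    r=cv2.resize(r,None,fx=4,fy=4,interpolation=cv2.INTER_NEAREST)
    for q in range(0,60,10): cv2.line(r,(q*8,0),(q*8,8),(0,0,255),1)
    cv2.imwrite('pics/r_%s%s.png'%(n[0],k),r); R_=r if n=='top' else np.hstack([R_,r])
cv2.imwrite('pics/r_%s.png'%k,cv2.resize(R_,None,fx=.8,fy=.8))
E
python3 circ.py .5118 .109 16 -18; python3 pr.py 9
```

```text
7.3667 [0.488  0.1466 0.1087] [-1.9374 11.3201 -6.2054] 0.019530511639384754 
 [[ 0.0478  0.4138  0.9091]
 [ 0.0237  0.9094 -0.4152]
 [-0.9986  0.0414  0.0337]]
ang 122.32295895283532 rad 0.044514947340378516
104.3 0.0107 0.0090
86.3 0.0070 0.0122
68.3 0.0029 0.0138
50.3 -0.0015 0.0140
32.3 -0.0058 0.0128
14.3 -0.0095 0.0104
-3.7 -0.0122 0.0070
-21.7 -0.0138 0.0029
-39.7 -0.0140 -0.0015
-57.7 -0.0128 -0.0058
-75.7 -0.0104 -0.0094
-93.7 -0.0070 -0.0122
-111.7 -0.0029 -0.0138
-129.7 0.0015 -0.0140
-147.7 0.0058 -0.0128
-165.7 0.0095 -0.0104
7.3667 [0.488  0.1466 0.1087] [-1.9374 11.3201 -6.2054] 0.019530511639384754 
 [[ 0.0478  0.4138  0.9091]
 [ 0.0237  0.9094 -0.4152]
 [-0.9986  0.0414  0.0337]]
top [(131.75, np.float64(-14.2)), (137.25, np.float64(7.9)), (156.75, np.float64(-5.5))]
scene [(137.25, np.float64(-3.7)), (156.75, np.float64(-11.1))]
```

View pics/r_9.png

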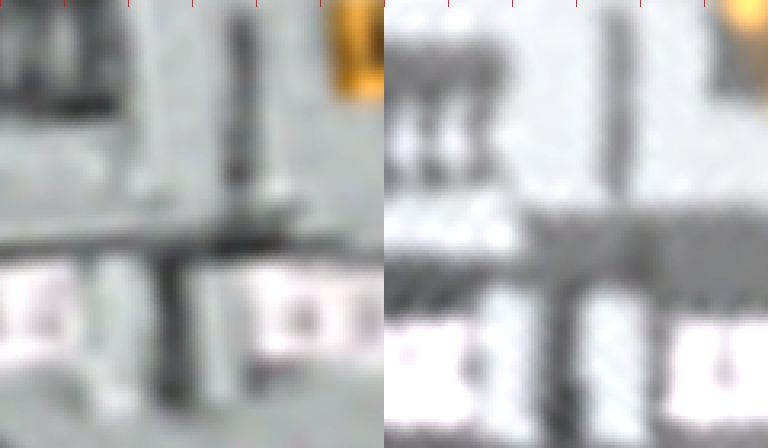

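Request:
arm_command:
  motion:
    - {"x": 0,"y": -0.0129,"z": -0.0056,"roll": 0,"fingers": 0.0}
    - {"x": 0,"y": -0.01,"z": -0.0015,"roll": 0,"fingers": 0.0}
    - {"x": 0,"y": 0,"z": 0,"roll": 0,"fingers": 0.0}

```text
clock: 7.72
eef_pos: [0.4709, 0.1265, 0.1087]
tool_rot: [0.16, 0.674, -0.139, 0.708]
ft_force: [3.6, -0.6, -14.1]
grip_width: 0.02
```

```bash
python3 circ.py .5118 .109 18 -18; python3 pr.py a
```

```text
7.7167 [0.4709 0.1265 0.1087] [  3.5615  -0.6423 -14.1464] 0.01995657139612502 
 [[ 0.0523  0.4127  0.9094]
 [ 0.0181  0.9101 -0.414 ]
 [-0.9985  0.0382  0.0401]]
ang 156.81956370515346 rad 0.04452745671593483
138.8 0.0139 0.0014
120.8 0.0127 0.0061
102.8 0.0102 0.0097
84.8 0.0067 0.0124
66.8 0.0025 0.0138
48.8 -0.0019 0.0139
30.8 -0.0061 0.0127
12.8 -0.0097 0.0102
-5.2 -0.0124 0.0067
-23.2 -0.0138 0.0025
-41.2 -0.0139 -0.0019
-59.2 -0.0127 -0.0061
-77.2 -0.0102 -0.0097
-95.2 -0.0067 -0.0124
-113.2 -0.0025 -0.0138
-131.2 0.0019 -0.0139
-149.2 0.0061 -0.0127
-167.2 0.0097 -0.0102
7.7167 [0.4709 0.1265 0.1087] [  3.5615  -0.6423 -14.1464] 0.01995657139612502 
 [[ 0.0523  0.4127  0.9094]
 [ 0.0181  0.9101 -0.414 ]
 [-0.9985  0.0382  0.0401]]
top [(134.75, np.float64(-14.3)), (140.25, np.float64(7.9)), (158.25, np.float64(-2.9))]
scene [(139.75, np.float64(-3.5)), (158.25, np.float64(-9.3))]
```

View pics/r_a.png

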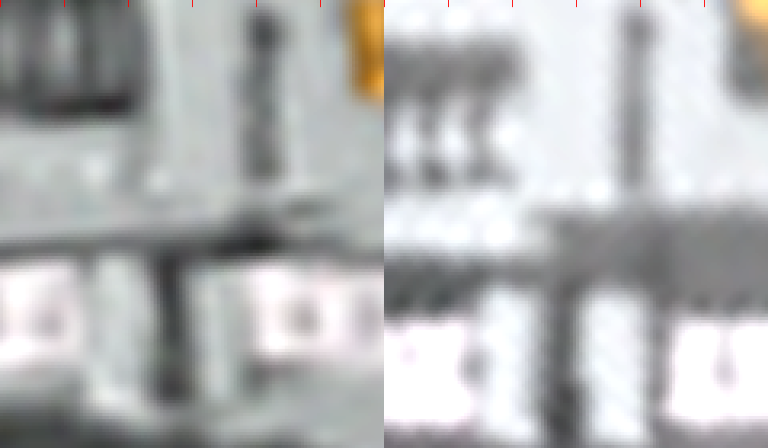

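Request:
arm_command:
  motion:
    - {"x": 0,"y": 0.0139,"z": 0.0014,"roll": 0,"fingers": 0.0}
    - {"x": 0,"y": 0.0127,"z": 0.0061,"roll": 0,"fingers": 0.0}
    - {"x": 0,"y": 0.0102,"z": 0.0097,"roll": 0,"fingers": 0.0}
    - {"x": 0,"y": 0.0067,"z": 0.0124,"roll": 0,"fingers": 0.0}
    - {"x": 0,"y": 0.0025,"z": 0.0138,"roll": 0,"fingers": 0.0}
    - {"x": 0,"y": -0.0019,"z": 0.0139,"roll": 0,"fingers": 0.0}
    - {"x": 0,"y": -0.0061,"z": 0.0127,"roll": 0,"fingers": 0.0}
    - {"x": 0,"y": -0.0097,"z": 0.0102,"roll": 0,"fingers": 0.0}
    - {"x": 0,"y": -0.0124,"z": 0.0067,"roll": 0,"fingers": 0.0}
    - {"x": 0,"y": 0,"z": 0,"roll": 0,"fingers": 0.0}

```text
clock: 8.65
eef_pos: [0.5526, 0.1301, 0.1088]
tool_rot: [0.167, 0.685, -0.117, 0.699]
ft_force: [-4.9, -4.8, -4.9]
grip_width: 0.0198
```

```bash
python3 circ.py .5118 .109 12 -18; python3 pr.py b
```

```text
8.65 [0.5526 0.1301 0.1088] [-4.9401 -4.8017 -4.9229] 0.019804710330706132 
 [[ 0.0338  0.3926  0.9191]
 [ 0.0643  0.9169 -0.394 ]
 [-0.9974  0.0724  0.0057]]
ang 27.326731104660254 rad 0.04593615478952346
9.3 -0.0112 0.0087
-8.7 -0.0129 0.0056
-26.7 -0.0140 0.0014
-44.7 -0.0137 -0.0030
-62.7 -0.0121 -0.0071
-80.7 -0.0093 -0.0105
-98.7 -0.0056 -0.0129
-116.7 -0.0013 -0.0140
-134.7 0.0030 -0.0137
-152.7 0.0071 -0.0121
-170.7 0.0105 -0.0093
-188.7 0.0129 -0.0056
8.65 [0.5526 0.1301 0.1088] [-4.9401 -4.8017 -4.9229] 0.019804710330706132 
 [[ 0.0338  0.3926  0.9191]
 [ 0.0643  0.9169 -0.394 ]
 [-0.9974  0.0724  0.0057]]
top [(131.75, np.float64(-14.1)), (137.25, np.float64(7.7)), (156.75, np.float64(-5.6))]
scene [(136.75, np.float64(-3.7)), (156.25, np.float64(-11.4))]
```

View pics/r_b.png

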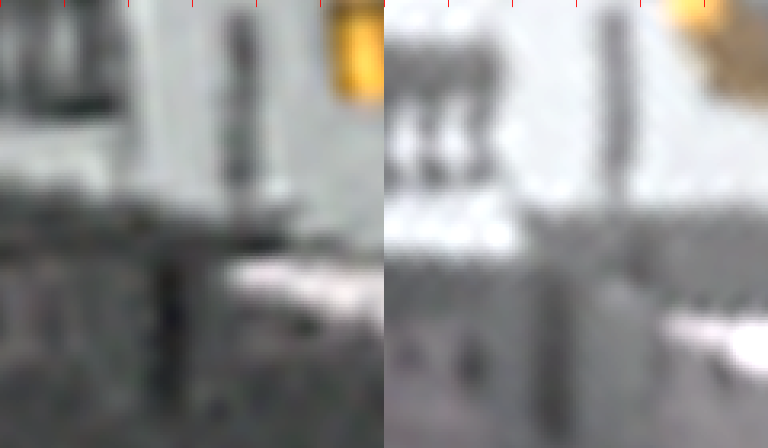

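Request:
arm_command:
  motion:
    - {"x": -0.0008,"y": -0.0112,"z": 0.0087,"roll": 0,"fingers": 0.0}
    - {"x": -0.0009,"y": -0.0129,"z": 0.0056,"roll": 0,"fingers": 0.0}
    - {"x": -0.001,"y": -0.014,"z": 0.0014,"roll": 0,"fingers": 0.0}
    - {"x": -0.001,"y": -0.0137,"z": -0.003,"roll": 0,"fingers": 0.0}
    - {"x": -0.0009,"y": -0.0121,"z": -0.0071,"roll": 0,"fingers": 0.0}
    - {"x": 0,"y": 0,"z": 0,"roll": 0,"fingers": 0.0}

```text
clock: 9.25
eef_pos: [0.5371, 0.0718, 0.1086]
tool_rot: [0.165, 0.682, -0.114, 0.703]
ft_force: [-3.5, -0.1, -7.7]
grip_width: 0.0195
```

```bash
python3 circ.py .5118 .109 6 -12; python3 pr.py c
```

```text
9.25 [0.5371 0.0718 0.1086] [-3.5424 -0.0595 -7.6626] 0.019488209173577492 
 [[ 0.0437  0.3856  0.9216]
 [ 0.065   0.9195 -0.3878]
 [-0.9969  0.0768  0.0151]]
ang -55.77614687423026 rad 0.04498045988647158
-67.8 -0.0073 -0.0059
-79.8 -0.0059 -0.0073
-91.8 -0.0043 -0.0084
-103.8 -0.0024 -0.0091
-115.8 -0.0005 -0.0094
-127.8 0.0015 -0.0093
9.25 [0.5371 0.0718 0.1086] [-3.5424 -0.0595 -7.6626] 0.019488209173577492 
 [[ 0.0437  0.3856  0.9216]
 [ 0.065   0.9195 -0.3878]
 [-0.9969  0.0768  0.0151]]
top [(125.25, np.float64(-13.6)), (130.75, np.float64(7.6)), (150.25, np.float64(-5.5)), (155.75, np.float64(10.2))]
scene [(129.75, np.float64(-3.6)), (149.25, np.float64(-11.1))]
```

View pics/r_c.png

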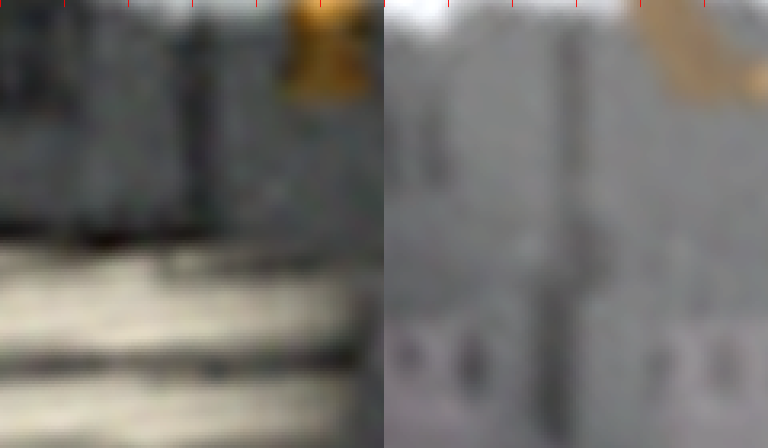

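Request:
arm_command:
  motion:
    - {"x": -0.0006,"y": -0.0073,"z": -0.0059,"roll": 0,"fingers": 0.0}
    - {"x": -0.0005,"y": -0.0059,"z": -0.0073,"roll": 0,"fingers": 0.0}
    - {"x": -0.0003,"y": -0.0022,"z": -0.0045,"roll": 0,"fingers": 0.0}
    - {"x": 0,"y": 0,"z": 0,"roll": 0,"fingers": 0.0}
    - {"x": 0,"y": 0,"z": 0,"roll": 0,"fingers": 0.0}

```text
clock: 9.77
eef_pos: [0.5158, 0.0651, 0.1089]
tool_rot: [0.164, 0.68, -0.114, 0.705]
ft_force: [2.8, -2.3, -10.6]
grip_width: 0.0197
```

```bash
python3 circ.py .5118 .109 3 -6; python3 pr.py d 2.2
```

```text
9.7667 [0.5158 0.0651 0.1089] [  2.793   -2.251  -10.6039] 0.01965249261000475 
 [[ 0.048   0.3835  0.9223]
 [ 0.0632  0.9203 -0.386 ]
 [-0.9968  0.0768  0.02  ]]
ang -84.85545169802363 rad 0.04410786899395427
-90.9 -0.0028 -0.0039
-96.9 -0.0015 -0.0045
-102.9 -0.0010 -0.0046
9.7667 [0.5158 0.0651 0.1089] [  2.793   -2.251  -10.6039] 0.01965249261000475 
 [[ 0.048   0.3835  0.9223]
 [ 0.0632  0.9203 -0.386 ]
 [-0.9968  0.0768  0.02  ]]
top [(122.75, np.float64(-14.2)), (128.25, np.float64(7.9)), (148.25, np.float64(-6.1)), (153.75, np.float64(10.2))]
scene [(127.75, np.float64(-3.6)), (146.75, np.float64(-10.9))]
```

View pics/r_d.png

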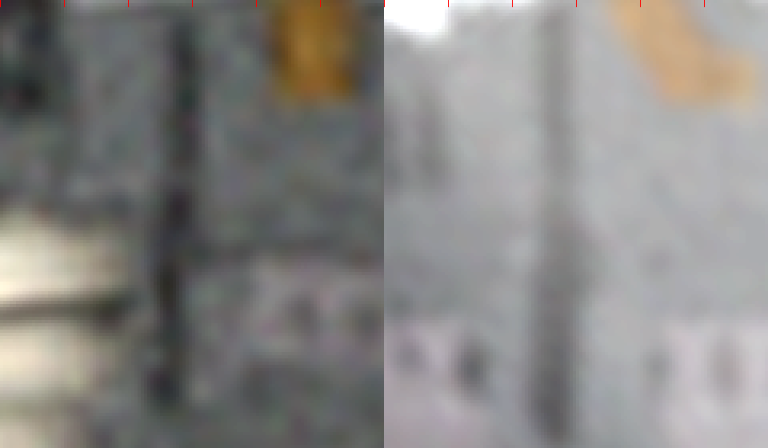

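Run:
```python
import h
from h import *
def edges(c,z,lo,hi,y0,y1,sgn):
    out=[]
    for y in np.arange(y0,y1,.008):
        r=rect(c,lo,hi,y,y+.008,z,.00025).astype(float).mean(2).mean(0)
        g=np.diff(cv2.GaussianBlur(r[None],(0,0),3)[0])*sgn; out.append((y+.004,lo+.00025*(np.argmax(g)+.5)))
    o=np.array(out);p=np.polyfit(o[:,0],o[:,1],1);return np.degrees(np.arctan(p[0])),p,np.std(o[:,1]-np.polyval(p,o[:,0]))
for f in('td','sd'):
    c=load(f+'.png')
    print(f,'face',edges(c,.062,.122,.133,.016,.128,1 if f=='td' else -1))
    if f=='td': print('far slab/table', edges(c,.02,.185,.2,.01,.13,-1))
    if f=='sd': print('fence top in? ', edges(c,.055,-.008,.008,.01,.13,1))
def dark(c,y0,y1,lo=.118,hi=.138):
    res=[]
    for y in np.arange(y0,y1,.003):
        r=rect(c,lo,hi,y,y+.003,.056,.00025).astype(float).mean(2).mean(0);r=cv2.GaussianBlur(r[None],(0,0),4)[0]
        i=np.argmin(r[8:-8])+8; s=slice(max(0,i-16),i+17); w=np.clip(np.percentile(r[s],70)-r[s],0,None); x=lo+.00025*np.arange(len(r))[s]
        res.append('%.0f:%.1f(%.0f)'%(y*1e3+1.5,1e3*(w*x).sum()/w.sum(),r.max()-r[i]))
    return ' '.join(res)
for f in('td','sd'): print(f,dark(load(f+'.png'),.166,.233))
```

```text
td face (np.float64(-0.02754604572052955), array([-0.00048077,  0.12814176]), np.float64(0.0003830955055923053))
far slab/table (np.float64(0.10231378323584495), array([0.00178571, 0.19208333]), np.float64(0.0006272261939784578))
sd face (np.float64(0.8302584670785363), array([0.01449176, 0.12592088]), np.float64(0.0021300256850921434))
fence top in?  (np.float64(-0.1790487281389886), array([-0.003125  ,  0.00399375]), np.float64(0.003094888258618287))
td 168:128.2(11) 170:128.4(20) 174:128.7(23) 177:129.0(21) 180:128.8(23) 183:128.4(22) 186:128.2(20) 189:128.5(20) 192:128.4(17) 195:127.8(19) 198:127.5(22) 201:127.2(20) 204:127.1(23) 207:126.4(27) 210:126.0(26) 213:126.2(23) 216:126.6(24) 219:126.6(24) 222:126.6(21) 225:125.6(24) 228:125.8(24) 231:127.3(11) 234:130.2(6)
sd 168:126.8(17) 170:126.4(14) 174:126.4(14) 177:126.5(16) 180:126.5(16) 183:126.5(15) 186:127.0(15) 189:127.2(15) 192:127.3(13) 195:127.0(12) 198:126.8(15) 201:127.3(17) 204:127.8(20) 207:127.5(22) 210:127.1(24) 213:126.6(26) 216:126.4(29) 219:126.4(31) 222:126.3(31) 225:126.1(32) 228:125.9(32) 231:126.2(30) 234:126.8(21)
```

Request:
arm_command:
  motion:
    - {"x": -0.0002,"y": -0.0026,"z": -0.004,"roll": 0,"fingers": 0.0}
    - {"x": -0.0002,"y": -0.0017,"z": -0.0045,"roll": 0,"fingers": 0.0}
    - {"x": 0,"y": 0,"z": 0,"roll": 0,"fingers": 0.0}
    - {"x": 0,"y": 0,"z": 0,"roll": 0,"fingers": 0.0}

```text
clock: 10.2
eef_pos: [0.5056, 0.0654, 0.1089]
tool_rot: [0.164, 0.681, -0.113, 0.705]
ft_force: [3.0, -2.4, -10.9]
grip_width: 0.0198
```

```bash
python3 circ.py .5118 .109 3 -6; python3 pr.py e 2.2
cat > dk.py <<'E'
import sys
from h import *
def dark(c,y0,y1,lo=.116,hi=.138):
    res=[]
    for y in np.arange(y0,y1,.003):
        r=rect(c,lo,hi,y,y+.003,.056,.00025).astype(float).mean(2).mean(0);r=cv2.GaussianBlur(r[None],(0,0),4)[0]
        i=np.argmin(r[8:-8])+8; s=slice(max(0,i-16),i+17); w=np.clip(np.percentile(r[s],70)-r[s],0,None); x=lo+.00025*np.arange(len(r))[s]
        res.append('%.0f:%.1f'%(y*1e3+1.5,1e3*(w*x).sum()/w.sum()))
    return ' '.join(res)
for f in('t','s'): print(f,dark(load(f+sys.argv[1]+'.png'),.166,.233))
E
python3 dk.py e
```

```text
10.2 [0.5056 0.0654 0.1089] [  2.9561  -2.3639 -10.9181] 0.019836667802201315 
 [[ 0.0474  0.3825  0.9227]
 [ 0.065   0.9206 -0.385 ]
 [-0.9968  0.0782  0.0188]]
ang -98.14986113412878 rad 0.04401940067816644
-104.1 -0.0019 -0.0044
-110.1 -0.0004 -0.0047
-116.1 0.0000 -0.0047
10.2 [0.5056 0.0654 0.1089] [  2.9561  -2.3639 -10.9181] 0.019836667802201315 
 [[ 0.0474  0.3825  0.9227]
 [ 0.065   0.9206 -0.385 ]
 [-0.9968  0.0782  0.0188]]
top [(121.75, np.float64(-14.0)), (127.25, np.float64(7.7)), (146.75, np.float64(-5.9)), (152.75, np.float64(10.3))]
scene [(126.25, np.float64(-3.5)), (145.75, np.float64(-10.9))]
t 168:127.6 170:127.3 174:127.2 177:127.2 180:127.2 183:126.9 186:126.9 189:127.4 192:127.4 195:126.7 198:126.0 201:126.1 204:126.2 207:126.1 210:126.3 213:126.4 216:126.4 219:126.5 222:126.8 225:126.1 228:125.7 231:128.8 234:130.9
s 168:126.1 170:125.6 174:125.7 177:125.7 180:125.6 183:125.5 186:125.3 189:125.3 192:125.8 195:126.3 198:126.5 201:126.8 204:127.3 207:127.4 210:127.0 213:126.6 216:126.3 219:126.1 222:126.0 225:125.9 228:126.1 231:126.3 234:126.9
```

View pics/r_e.png

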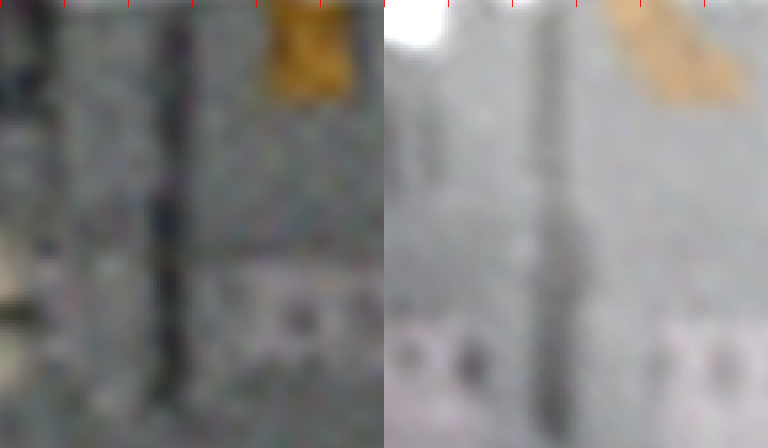

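Request:
arm_command:
  motion:
    - {"x": 0,"y": 0,"z": 0,"roll": 0,"fingers": 0.7}
    - {"x": 0,"y": 0,"z": 0,"roll": 0,"fingers": 0.7}
    - {"x": 0,"y": 0,"z": 0,"roll": 0,"fingers": 0.7}
    - {"x": 0,"y": 0,"z": 0,"roll": 0,"fingers": 0.7}
    - {"x": -0.03,"y": 0,"z": 0,"roll": 0,"fingers": 0.7}
    - {"x": -0.04,"y": 0,"z": 0,"roll": 0,"fingers": 0.7}
    - {"x": -0.04,"y": 0,"z": 0,"roll": 0,"fingers": 0.7}
    - {"x": 0,"y": 0,"z": 0,"roll": 0,"fingers": 0.7}

```text
clock: 10.97
eef_pos: [0.5037, 0.0632, 0.2295]
tool_rot: [0.17, 0.678, -0.104, 0.708]
ft_force: [1.9, 0.5, 0.8]
grip_width: 0.0601
```

```bash
python3 -c "from t import *"; python3 pr.py f 1.6; python3 dk.py f
python3 - <<'E'
from h import *
b=load('sf.png');crop(b,'sfc.png',230,170,350,280,5.5)
E
```

```text
10.9667 [0.5037 0.0632 0.2295] [1.8538 0.5223 0.7688] 0.060058666845579596 
 [[ 0.0593  0.3782  0.9238]
 [ 0.0831  0.9204 -0.3821]
 [-0.9948  0.0994  0.0231]]
10.9667 [0.5037 0.0632 0.2295] [1.8538 0.5223 0.7688] 0.060058666845579596 
 [[ 0.0593  0.3782  0.9238]
 [ 0.0831  0.9204 -0.3821]
 [-0.9948  0.0994  0.0231]]
top [(121.75, np.float64(-13.8)), (127.25, np.float64(7.6)), (146.75, np.float64(-5.8)), (152.25, np.float64(10.3))]
scene [(126.25, np.float64(-3.5)), (145.75, np.float64(-11.1))]
t 168:128.1 170:127.2 174:127.2 177:127.1 180:127.0 183:127.1 186:127.2 189:127.4 192:127.4 195:127.3 198:126.3 201:125.8 204:126.4 207:126.6 210:126.1 213:126.4 216:126.7 219:126.3 222:125.7 225:125.4 228:125.7 231:127.1 234:130.5
s 168:125.5 170:125.9 174:125.8 177:125.9 180:125.7 183:125.6 186:125.5 189:125.3 192:125.4 195:126.0 198:126.2 201:127.0 204:127.8 207:127.6 210:127.2 213:126.5 216:126.3 219:126.3 222:126.0 225:125.9 228:125.9 231:126.4 234:126.8
```

View pics/r_f.png

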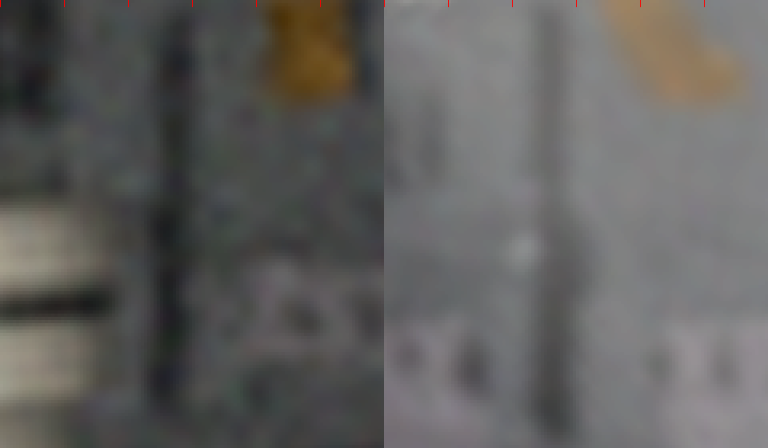

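View pics/sfc.png

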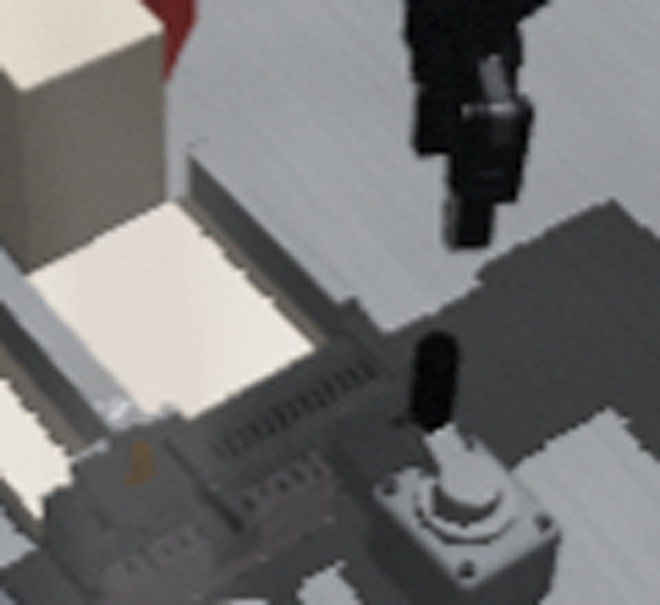

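Request:
arm_command:
  motion:
    - {"x": -0.003,"y": -0.0315,"z": 0.02,"roll": 0,"fingers": 0}
    - {"x": -0.003,"y": -0.0315,"z": 0.02,"roll": 0,"fingers": 0}
    - {"x": -0.003,"y": -0.0315,"z": 0.02,"roll": 0,"fingers": 0}
    - {"x": -0.003,"y": -0.0315,"z": 0.02,"roll": 0,"fingers": 0}
    - {"x": -0.003,"y": -0.0315,"z": 0.02,"roll": 0,"fingers": 0}
    - {"x": -0.003,"y": -0.0315,"z": 0.02,"roll": 0,"fingers": 0}
    - {"x": -0.003,"y": -0.0315,"z": 0.02,"roll": 0,"fingers": 0}
    - {"x": -0.003,"y": -0.0315,"z": 0.02,"roll": 0,"fingers": 0}
    - {"x": -0.003,"y": -0.0315,"z": 0.02,"roll": 0,"fingers": 0}
    - {"x": 0,"y": 0,"z": 0,"roll": -0.118,"fingers": 0}
    - {"x": 0,"y": 0,"z": 0,"roll": -0.118,"fingers": 0}
    - {"x": 0,"y": 0,"z": 0,"roll": -0.118,"fingers": 0}
    - {"x": 0,"y": 0,"z": 0,"roll": -0.118,"fingers": 0}
    - {"x": 0,"y": 0,"z": 0,"roll": 0,"fingers": 0}

```text
clock: 12.23
eef_pos: [0.5594, -0.2787, 0.2039]
tool_rot: [-0.002, 0.691, 0.074, 0.719]
ft_force: [0.7, -0.6, -0.0]
grip_width: -0.0001
```

```bash
python3 -c "from t import *"; python3 pr.py g 1; python3 dk.py g
python3 - <<'E'
from h import *
b=load('sg.png');crop(b,'sgc.png',200,120,340,280,3.7)
b=load('tg.png');crop(b,'tgc.png',205,130,405,260,4)
E
```

```text
12.2333 [ 0.5594 -0.2787  0.2039] [ 0.7314 -0.6364 -0.0256] -7.559221670987952e-05 
 [[ 0.0352 -0.1095  0.9934]
 [ 0.103   0.9891  0.1054]
 [-0.9941  0.0986  0.0461]]
12.2333 [ 0.5594 -0.2787  0.2039] [ 0.7314 -0.6364 -0.0256] -7.559221670987952e-05 
 [[ 0.0352 -0.1095  0.9934]
 [ 0.103   0.9891  0.1054]
 [-0.9941  0.0986  0.0461]]
top [(121.75, np.float64(-14.5)), (127.25, np.float64(8.1)), (146.75, np.float64(-6.0)), (152.25, np.float64(10.7))]
scene [(126.25, np.float64(-3.4)), (145.75, np.float64(-10.7))]
t 168:127.8 170:127.4 174:127.2 177:127.1 180:127.2 183:127.4 186:127.5 189:127.6 192:127.4 195:127.0 198:126.0 201:134.6 204:135.5 207:126.2 210:126.3 213:126.7 216:127.0 219:127.0 222:126.9 225:126.8 228:127.2 231:129.4 234:131.4
s 168:125.5 170:125.7 174:125.9 177:126.2 180:126.2 183:126.0 186:125.6 189:125.3 192:125.4 195:125.8 198:126.7 201:129.0 204:129.8 207:129.7 210:129.0 213:127.6 216:127.4 219:127.2 222:127.0 225:127.3 228:127.7 231:127.6 234:128.0
```

View pics/r_g.png

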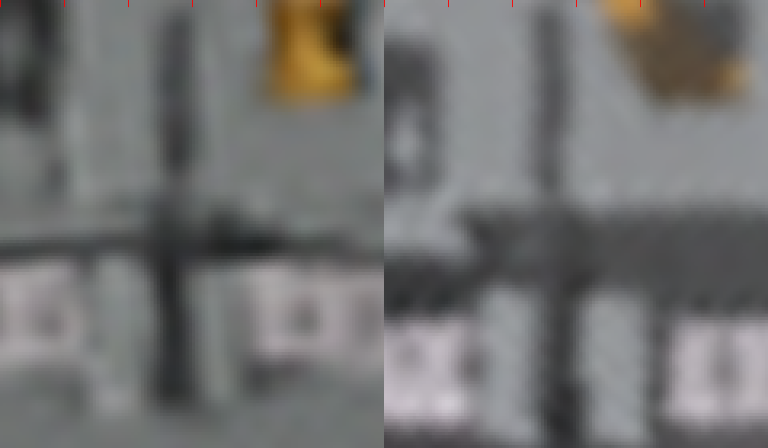

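View pics/tgc.png

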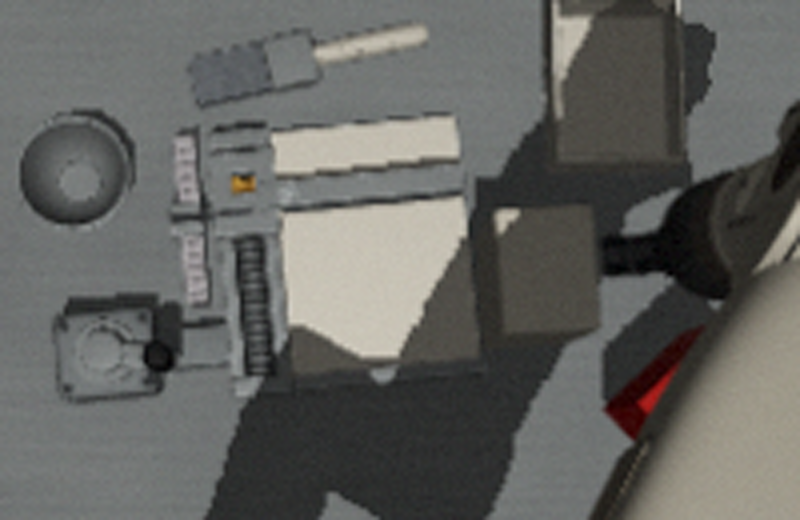

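View pics/sgc.png

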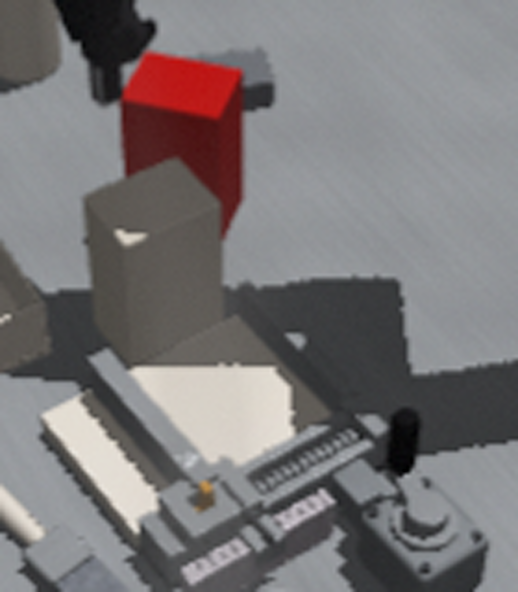

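Request:
arm_command:
  motion:
    - {"x": 0.0395,"y": -0.0045,"z": -0.0004,"roll": 0,"fingers": 0}
    - {"x": 0.0395,"y": -0.0045,"z": 0,"roll": 0,"fingers": 0}
    - {"x": 0,"y": 0,"z": 0,"roll": 0,"fingers": 0}

```text
clock: 12.58
eef_pos: [0.5652, -0.2794, 0.1254]
tool_rot: [0.001, 0.689, 0.069, 0.722]
ft_force: [-1.7, 0.8, -2.4]
grip_width: -0.0005
```

Run:
```python
from t import *
b=snap('scene','sh.png');crop(b,'shc.png',190,120,330,260,4.2)
for d in [(-.00077,.00997,0)]: print(totool(d))
```

```text
12.5833 [ 0.5652 -0.2794  0.1254] [-1.6638  0.8234 -2.3961] -0.00045509640674515133 
 [[ 0.0421 -0.0983  0.9943]
 [ 0.0999  0.9906  0.0937]
 [-0.9941  0.0954  0.0515]]
[0.001  0.01   0.0002]
```

View pics/shc.png

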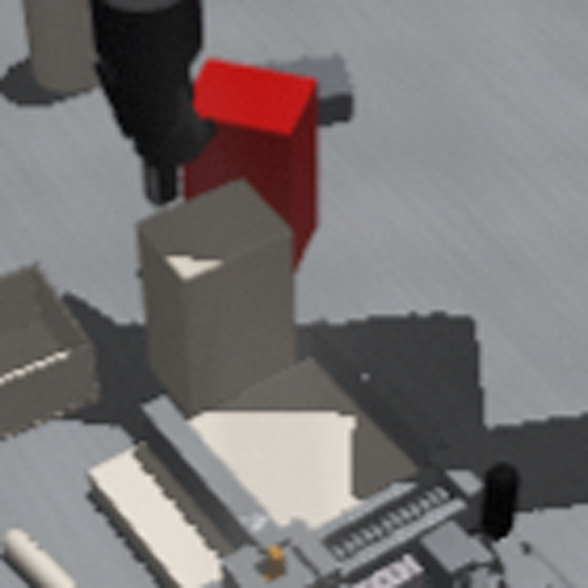

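Request:
arm_command:
  motion:
    - {"x": 0.0008,"y": 0.008,"z": -0.0004,"roll": 0,"fingers": 0}
    - {"x": 0.0008,"y": 0.008,"z": -0.0004,"roll": 0,"fingers": 0}
    - {"x": 0.0008,"y": 0.008,"z": 0,"roll": 0,"fingers": 0}
    - {"x": 0.0008,"y": 0.008,"z": 0,"roll": 0,"fingers": 0}
    - {"x": 0.0008,"y": 0.008,"z": 0,"roll": 0,"fingers": 0}

```text
clock: 13.05
eef_pos: [0.5656, -0.2405, 0.1384]
tool_rot: [-0.002, 0.684, 0.063, 0.727]
ft_force: [0.2, -2.3, 1.4]
grip_width: 0.0
```

Run:
```python
from t import *
b=snap('scene','si.png');crop(b,'sic.png',190,120,330,260,4.2)
print(totool((-.00077,.00997,0)))
```

```text
13.05 [ 0.5656 -0.2405  0.1384] [ 0.1546 -2.3094  1.4228] 3.5311255135306695e-05 
 [[ 0.0573 -0.0947  0.9939]
 [ 0.0894  0.992   0.0893]
 [-0.9943  0.0838  0.0653]]
[0.0008 0.01   0.0001]
```

View pics/sic.png

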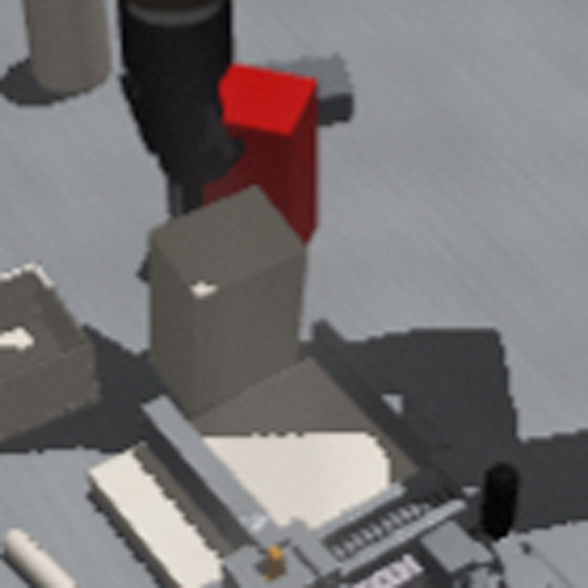

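Request:
arm_command:
  motion:
    - {"x": 0.004,"y": 0.008,"z": -0.0004,"roll": 0,"fingers": 0}
    - {"x": 0.004,"y": 0.008,"z": -0.0004,"roll": 0,"fingers": 0}
    - {"x": 0.003,"y": 0.008,"z": -0.0004,"roll": 0,"fingers": 0}

```text
clock: 13.35
eef_pos: [0.5653, -0.2134, 0.1333]
tool_rot: [-0.003, 0.68, 0.063, 0.73]
ft_force: [0.5, -1.8, 3.2]
grip_width: -0.0001
```

Run:
```python
from t import *
b=snap('scene','sj.png');crop(b,'sjc.png',190,120,330,260,4.2)
```

```text
13.35 [ 0.5653 -0.2134  0.1333] [ 0.5376 -1.8266  3.2458] -0.00010528676249614091 
 [[ 0.066  -0.0963  0.9932]
 [ 0.087   0.9921  0.0904]
 [-0.994   0.0805  0.0738]]
```

View pics/sjc.png

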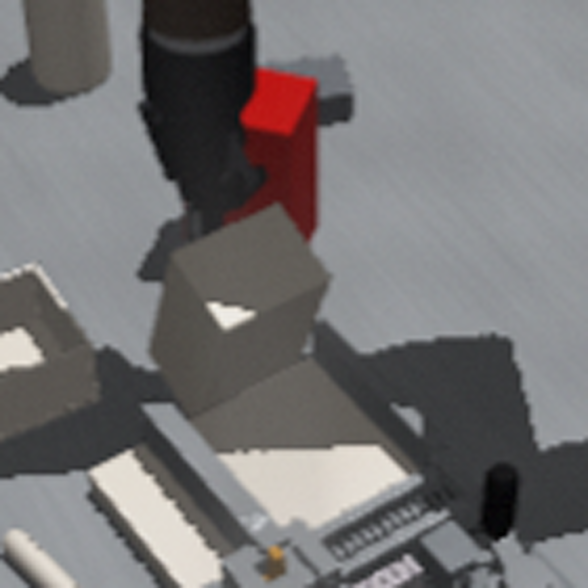

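Request:
arm_command:
  motion:
    - {"x": 0.003,"y": 0.009,"z": -0.0004,"roll": 0,"fingers": 0}
    - {"x": 0.002,"y": 0.009,"z": -0.0004,"roll": 0,"fingers": 0}
    - {"x": 0.0015,"y": 0.009,"z": -0.0004,"roll": 0,"fingers": 0}
    - {"x": 0.001,"y": 0.008,"z": -0.0004,"roll": 0,"fingers": 0}
    - {"x": 0,"y": 0,"z": 0,"roll": 0,"fingers": 0}
    - {"x": -0.02,"y": -0.02,"z": 0,"roll": 0,"fingers": 0}
    - {"x": -0.03,"y": -0.02,"z": 0,"roll": 0,"fingers": 0}

```text
clock: 13.98
eef_pos: [0.5535, -0.2068, 0.1644]
tool_rot: [-0.001, 0.688, 0.073, 0.722]
ft_force: [0.7, -1.2, -0.1]
grip_width: 0.0001
```

Run:
```python
from t import *
b=snap('scene','sk.png');crop(b,'skc.png',190,120,330,260,4.2)
```

```text
13.9833 [ 0.5535 -0.2068  0.1644] [ 0.6759 -1.1723 -0.0977] 7.97822142191747e-05 
 [[ 0.0416 -0.1065  0.9934]
 [ 0.1031  0.9895  0.1018]
 [-0.9938  0.0982  0.0521]]
```

View pics/skc.png

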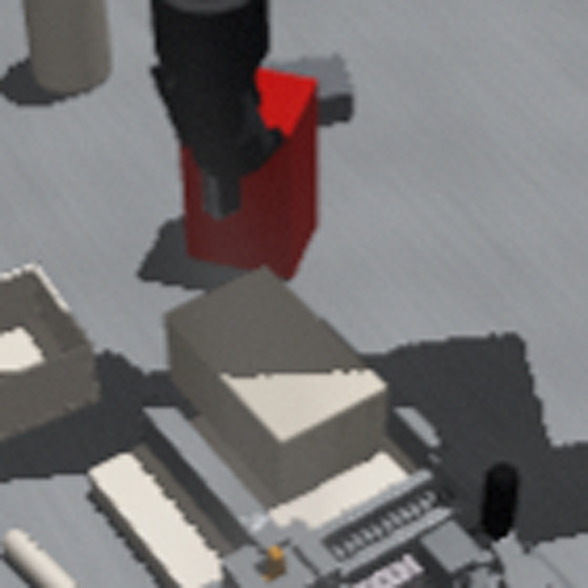

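Request:
arm_command:
  motion:
    - {"x": -0.04,"y": -0.004,"z": 0,"roll": 0,"fingers": 0}
    - {"x": -0.04,"y": -0.004,"z": 0,"roll": 0,"fingers": 0}
    - {"x": -0.02,"y": -0.025,"z": -0.02,"roll": 0,"fingers": 0}
    - {"x": 0,"y": -0.03,"z": -0.025,"roll": 0,"fingers": 0}
    - {"x": 0,"y": -0.03,"z": -0.025,"roll": 0,"fingers": 0}
    - {"x": 0,"y": -0.03,"z": -0.025,"roll": 0,"fingers": 0}
    - {"x": 0,"y": -0.03,"z": -0.025,"roll": 0,"fingers": 0}
    - {"x": 0,"y": 0,"z": 0,"roll": 0,"fingers": 0}

```text
clock: 14.7
eef_pos: [0.4457, -0.391, 0.2501]
tool_rot: [-0.006, 0.685, 0.069, 0.726]
ft_force: [0.1, -0.2, -0.1]
grip_width: -0.0002
```

```bash
python3 -c "from t import *"; python3 pr.py m 1; python3 dk.py m
python3 - <<'E'
from h import *
b=load('sm.png');crop(b,'smc.png',190,150,320,270,4.5)
b=load('tm.png');crop(b,'tmc.png',205,130,405,260,4)
E
```

```text
14.7 [ 0.4457 -0.391   0.2501] [ 0.0809 -0.2483 -0.0806] -0.0002129899940174076 
 [[ 0.0531 -0.108   0.9927]
 [ 0.0929  0.9904  0.1028]
 [-0.9943  0.0867  0.0626]]
14.7 [ 0.4457 -0.391   0.2501] [ 0.0809 -0.2483 -0.0806] -0.0002129899940174076 
 [[ 0.0531 -0.108   0.9927]
 [ 0.0929  0.9904  0.1028]
 [-0.9943  0.0867  0.0626]]
top [(101.25, np.float64(-10.6)), (114.25, np.float64(9.9)), (121.75, np.float64(-15.2)), (127.25, np.float64(8.4)), (146.75, np.float64(-6.4)), (152.25, np.float64(11.0))]
scene [(83.75, np.float64(-7.0)), (125.75, np.float64(5.9)), (145.75, np.float64(-10.6))]
t 168:127.9 170:127.5 174:127.1 177:127.2 180:127.3 183:127.3 186:127.5 189:127.5 192:127.5 195:127.1 198:126.1 201:134.8 204:136.1 207:126.1 210:126.4 213:126.8 216:126.9 219:126.8 222:126.9 225:126.9 228:127.1 231:130.0 234:132.4
s 168:125.5 170:125.8 174:126.0 177:126.2 180:126.2 183:126.0 186:125.6 189:125.3 192:125.4 195:125.8 198:126.5 201:128.4 204:129.5 207:130.2 210:128.9 213:127.7 216:127.4 219:127.2 222:127.0 225:127.3 228:127.7 231:127.6 234:128.0
```

View pics/smc.png

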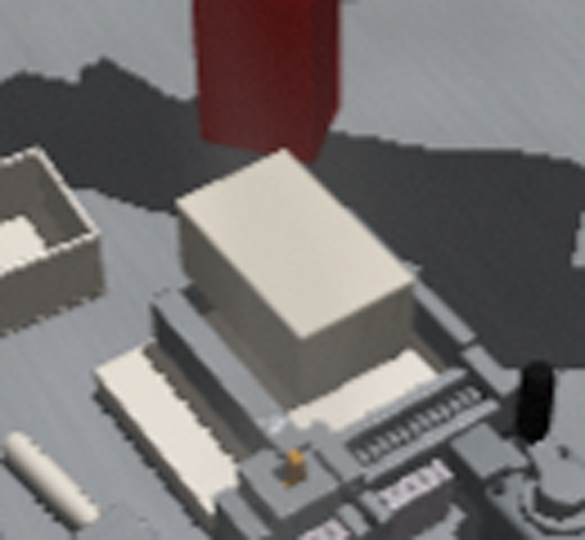

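View pics/tmc.png

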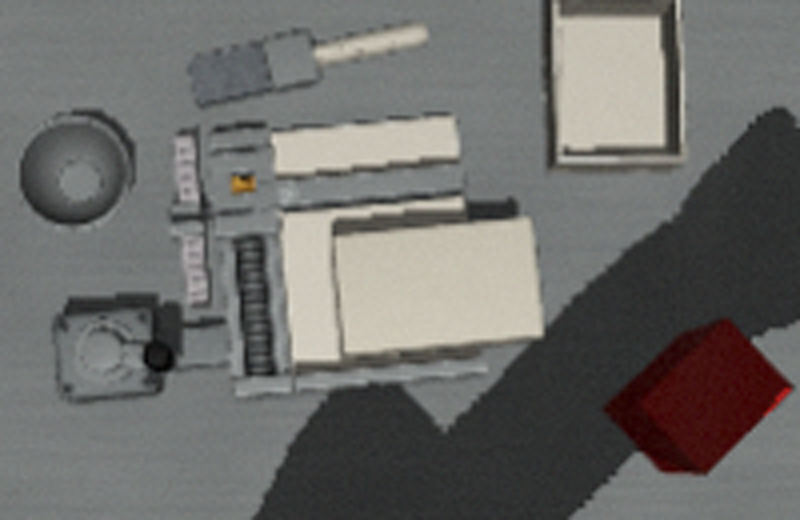

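View pics/r_m.png

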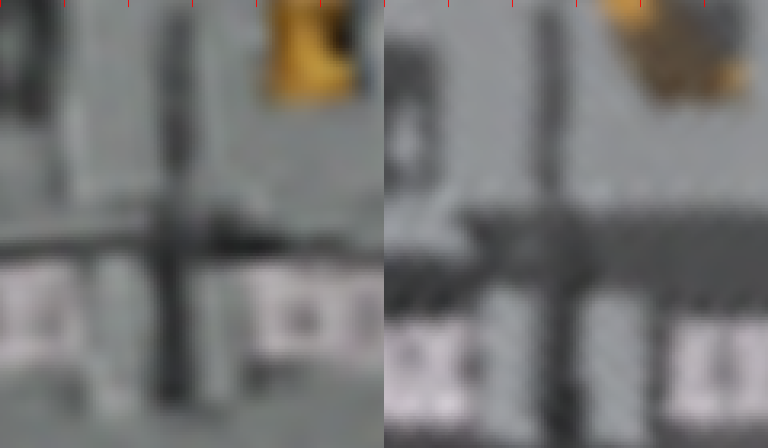

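Run:
```python
from h import *
a=load('tm.png');b=load('sm.png')
R=np.array([[np.cos(BA),-np.sin(BA)],[np.sin(BA),np.cos(BA)]])
T=lambda x,y:(205+(x+.5)/4-.5,130+(y+.5)/4-.5)
S=lambda x,y:(190+(x+.5)/4.5-.5,150+(y+.5)/4.5-.5)
for c,f,P in((a,T,[(335,234),(529,217),(542,336),(343,355)]),(b,S,[(283,150),(412,277),(303,338),(178,202)])):
    for p in P: print(np.round(R.T@(plane(c,*f(*p),.09)[:2]-BT)*1000,1))
```

```text
[ 99.  106.6]
[ 97.9 -37.7]
[  9.1 -37.7]
[  9.4 109.5]
[ 10.6 -37.8]
[  8.9 108.1]
[ 95.5 110.8]
[ 95.7 -36.3]
```

Request:
arm_command:
  motion:
    - {"x": 0.004,"y": 0.025,"z": 0.0255,"roll": 0,"fingers": 0}
    - {"x": 0.004,"y": 0.025,"z": 0.0255,"roll": 0,"fingers": 0}
    - {"x": 0.004,"y": 0.025,"z": 0.0255,"roll": 0,"fingers": 0}
    - {"x": 0.004,"y": 0.025,"z": 0.0255,"roll": 0,"fingers": 0}
    - {"x": 0.004,"y": 0.022,"z": 0.024,"roll": 0,"fingers": 0}
    - {"x": 0,"y": 0,"z": 0,"roll": 0,"fingers": 0}
    - {"x": 0,"y": 0,"z": 0,"roll": 0,"fingers": 0}

```text
clock: 15.38
eef_pos: [0.5687, -0.2383, 0.2486]
tool_rot: [-0.006, 0.683, 0.074, 0.726]
ft_force: [-0.4, -0.2, -0.7]
grip_width: -0.0001
```

Run:
```python
from t import *
print(totool(np.array([.561,-.252,.15])-o['eef_pos']))
```

```text
15.3833 [ 0.5687 -0.2383  0.2486] [-0.4467 -0.1537 -0.7309] -7.82760206528163e-05 
 [[ 0.0548 -0.1155  0.9918]
 [ 0.0996  0.989   0.1096]
 [-0.9935  0.0927  0.0657]]
[ 0.0962 -0.0218 -0.0156]
```

Request:
arm_command:
  motion:
    - {"x": 0.032,"y": -0.009,"z": -0.0055,"roll": 0,"fingers": 0}
    - {"x": 0.032,"y": -0.008,"z": -0.005,"roll": 0,"fingers": 0}
    - {"x": 0.032,"y": -0.006,"z": -0.005,"roll": 0,"fingers": 0}
    - {"x": 0,"y": 0,"z": 0,"roll": 0,"fingers": 0}
    - {"x": 0,"y": 0,"z": 0,"roll": 0,"fingers": 0}

```text
clock: 15.8
eef_pos: [0.5644, -0.2488, 0.1506]
tool_rot: [-0.01, 0.681, 0.077, 0.728]
ft_force: [0.5, -0.4, 2.0]
grip_width: -0.0
```

Run:
```python
from t import *
print(totool(np.array([.562,-.252,.078])-o['eef_pos']))
b=snap('scene','sn.png');crop(b,'snc.png',190,120,330,260,4.2)
a=snap('top','tn.png');crop(a,'tnc.png',250,140,430,260,4.2)
```

```text
15.8 [ 0.5644 -0.2488  0.1506] [ 0.4569 -0.3991  2.0109] -2.1051402213915388e-05 
 [[ 0.0604 -0.1248  0.9903]
 [ 0.0985  0.9881  0.1185]
 [-0.9933  0.0904  0.072 ]]
[ 0.0716 -0.0094 -0.0079]
```

View pics/snc.png

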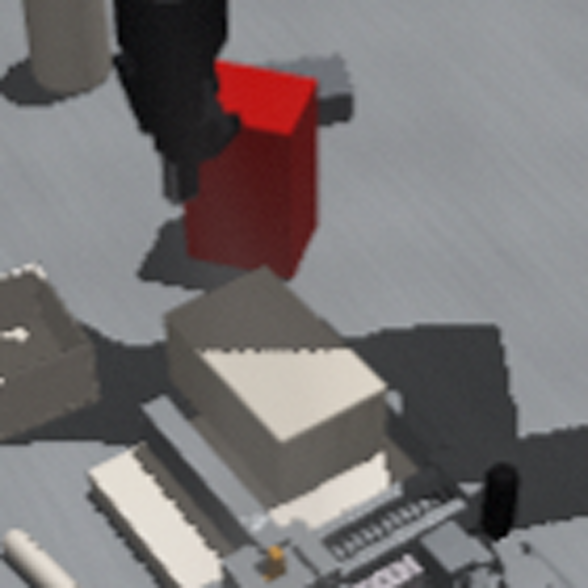

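View pics/tnc.png

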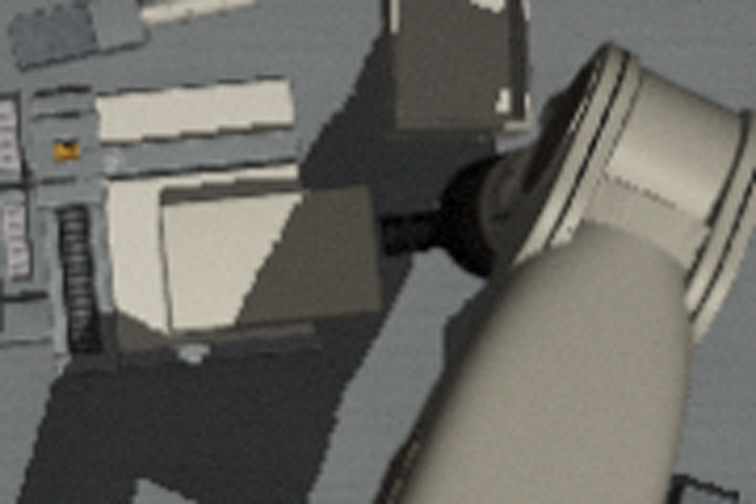

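Request:
arm_command:
  motion:
    - {"x": 0.033,"y": -0.005,"z": -0.004,"roll": 0,"fingers": 0}
    - {"x": 0.033,"y": -0.004,"z": -0.003,"roll": 0,"fingers": 0}
    - {"x": 0,"y": 0,"z": 0,"roll": 0,"fingers": 0}
    - {"x": 0,"y": 0,"z": 0,"roll": 0,"fingers": 0}

```text
clock: 16.23
eef_pos: [0.5709, -0.2561, 0.0953]
tool_rot: [-0.014, 0.674, 0.073, 0.735]
ft_force: [-0.6, -0.2, 0.7]
grip_width: 0.0006
```

Run:
```python
from t import *
print(totool(np.array([-.00077,.00997,0])))
b=snap('scene','so.png');crop(b,'soc.png',190,120,330,260,4.2)
```

```text
16.2333 [ 0.5709 -0.2561  0.0953] [-0.603  -0.2156  0.7279] 0.0005679702908826686 
 [[ 0.0802 -0.1263  0.9887]
 [ 0.089   0.9889  0.1191]
 [-0.9928  0.0784  0.0905]]
[0.0008 0.01   0.0004]
```

View pics/soc.png

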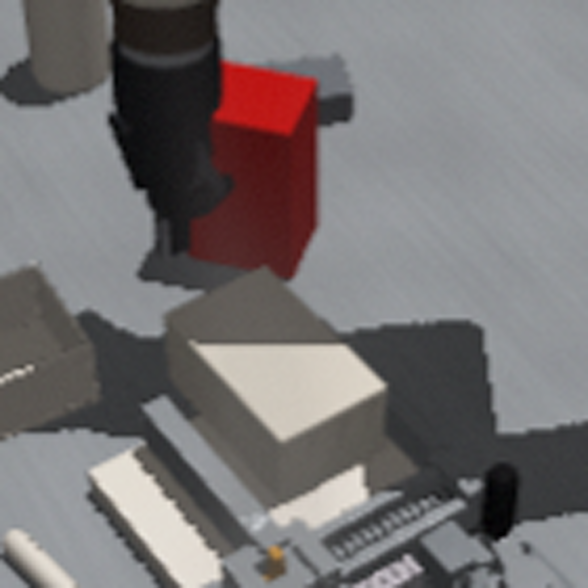

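Request:
arm_command:
  motion:
    - {"x": 0.01,"y": 0,"z": -0.004,"roll": 0,"fingers": 0}
    - {"x": 0.01,"y": 0,"z": -0.004,"roll": 0,"fingers": 0}
    - {"x": 0,"y": 0,"z": 0,"roll": 0,"fingers": 0}

```text
clock: 16.53
eef_pos: [0.568, -0.257, 0.0803]
tool_rot: [-0.016, 0.671, 0.072, 0.738]
ft_force: [-0.7, -0.5, -2.0]
grip_width: -0.0001
```

Run:
```python
from t import *
print(o['joint_pos'])
```

```text
16.5333 [ 0.568  -0.257   0.0803] [-0.6986 -0.4902 -1.9814] -0.00011903693053534049 
 [[ 0.0895 -0.1273  0.9878]
 [ 0.0843  0.9892  0.1198]
 [-0.9924  0.0725  0.0993]]
[-0.4814  0.5497  0.0557  1.0362  0.1164 -0.6034]
```

Request:
arm_command:
  motion:
    - {"x": 0.007,"y": 0.008,"z": -0.004,"roll": 0,"fingers": 0}
    - {"x": 0.003,"y": 0.008,"z": -0.003,"roll": 0,"fingers": 0}
    - {"x": 0.001,"y": 0.008,"z": 0,"roll": 0,"fingers": 0}
    - {"x": 0,"y": 0,"z": 0,"roll": 0,"fingers": 0}

```text
clock: 16.87
eef_pos: [0.5595, -0.2328, 0.0725]
tool_rot: [-0.016, 0.67, 0.071, 0.739]
ft_force: [-0.7, 0.1, 0.1]
grip_width: -0.0003
```

Run:
```python
from t import *
b=snap('scene','sp.png');crop(b,'spc.png',190,120,330,260,4.2)
p=(o['eef_pos'][:2]-BT);print(p[0]*np.cos(BA)+p[1]*np.sin(BA),-p[0]*np.sin(BA)+p[1]*np.cos(BA))
```

```text
16.8667 [ 0.5595 -0.2328  0.0725] [-0.722   0.055   0.1028] -0.0002838345829343452 
 [[ 0.0934 -0.1264  0.9876]
 [ 0.0825  0.9895  0.1188]
 [-0.9922  0.0704  0.1029]]
0.05258835016059979 -0.05828549366058733
```

View pics/spc.png

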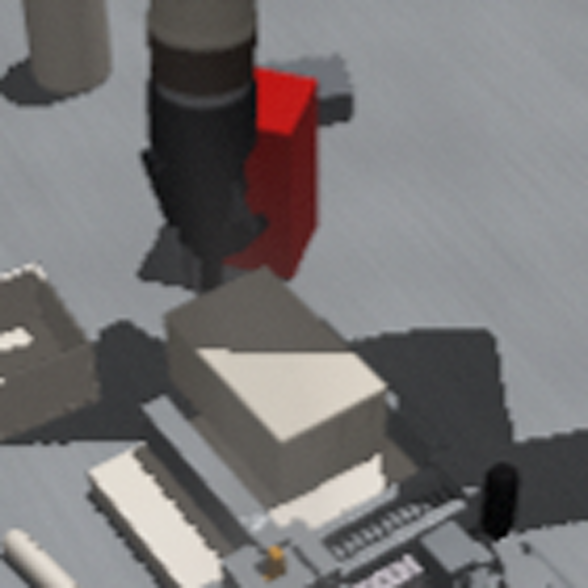

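Request:
arm_command:
  motion:
    - {"x": 0.0008,"y": 0.007,"z": 0.0004,"roll": 0,"fingers": 0}
    - {"x": 0.0008,"y": 0.007,"z": 0.0004,"roll": 0,"fingers": 0}
    - {"x": 0.0008,"y": 0.007,"z": 0.0004,"roll": 0,"fingers": 0}
    - {"x": 0.0008,"y": 0.006,"z": 0.0004,"roll": 0,"fingers": 0}
    - {"x": 0,"y": 0,"z": 0,"roll": 0,"fingers": 0}

```text
clock: 17.33
eef_pos: [0.5606, -0.209, 0.0734]
tool_rot: [-0.02, 0.668, 0.066, 0.741]
ft_force: [0.7, -1.0, -0.5]
grip_width: -0.0003
```

Run:
```python
from t import *
b=snap('scene','sq.png');crop(b,'sqc.png',190,120,330,260,4.2)
p=(o['eef_pos'][:2]-BT);print(p[0]*np.cos(BA)+p[1]*np.sin(BA),-p[0]*np.sin(BA)+p[1]*np.cos(BA))
```

```text
17.3333 [ 0.5606 -0.209   0.0734] [ 0.7385 -0.9526 -0.4523] -0.0002948798580387426 
 [[ 0.0989 -0.1232  0.9874]
 [ 0.0711  0.9906  0.1165]
 [-0.9926  0.0587  0.1067]]
0.055508994961340416 -0.034631077590621125
```

View pics/sqc.png

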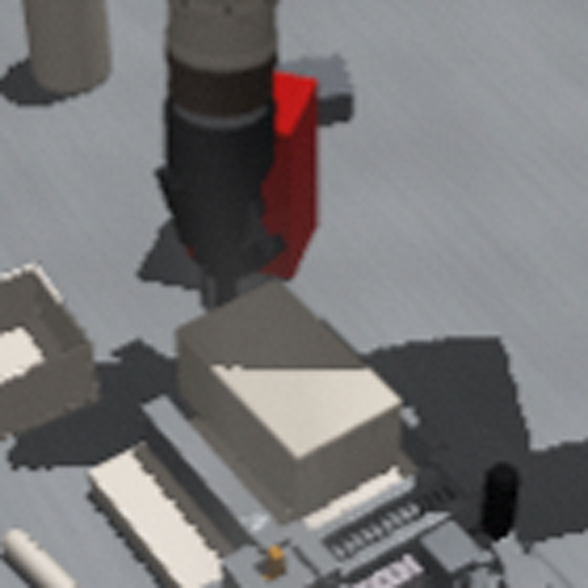

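Request:
arm_command:
  motion:
    - {"x": 0.0008,"y": 0.006,"z": -0.001,"roll": 0,"fingers": 0}
    - {"x": 0.0004,"y": 0.003,"z": 0,"roll": 0,"fingers": 0}
    - {"x": 0,"y": 0,"z": 0,"roll": 0,"fingers": 0}
    - {"x": 0,"y": -0.012,"z": 0,"roll": 0,"fingers": 0}
    - {"x": -0.01,"y": -0.015,"z": 0,"roll": 0,"fingers": 0}
    - {"x": -0.038,"y": -0.003,"z": 0,"roll": 0,"fingers": 0}
    - {"x": -0.04,"y": -0.003,"z": 0,"roll": 0,"fingers": 0}
    - {"x": -0.04,"y": -0.003,"z": 0,"roll": 0,"fingers": 0}
    - {"x": -0.035,"y": -0.015,"z": 0,"roll": 0,"fingers": 0}
    - {"x": 0,"y": -0.03,"z": -0.025,"roll": 0,"fingers": 0}
    - {"x": 0,"y": -0.03,"z": -0.025,"roll": 0,"fingers": 0}
    - {"x": 0,"y": -0.03,"z": -0.025,"roll": 0,"fingers": 0}
    - {"x": 0,"y": -0.03,"z": -0.025,"roll": 0,"fingers": 0}
    - {"x": 0,"y": 0,"z": 0,"roll": 0,"fingers": 0}
    - {"x": 0,"y": 0,"z": 0,"roll": 0,"fingers": 0}

```text
clock: 18.63
eef_pos: [0.4629, -0.4, 0.2183]
tool_rot: [-0.016, 0.667, 0.075, 0.742]
ft_force: [0.1, 0.1, -0.0]
grip_width: -0.0001
```

```bash
python3 -c "from t import *"; python3 pr.py z 1; python3 dk.py z
python3 - <<'E'
from h import *
b=load('sz.png');cv2.imwrite('pics/szf.png',b['frame'][:,:,::-1]);crop(b,'szc.png',190,150,320,270,4.5)
b=load('tz.png');crop(b,'tzc.png',205,130,405,260,4)
E
```

```text
18.6333 [ 0.4629 -0.4     0.2183] [ 0.0987  0.0761 -0.0031] -5.0580204307727515e-05 
 [[ 0.1003 -0.1327  0.9861]
 [ 0.0893  0.9883  0.1239]
 [-0.9909  0.0756  0.111 ]]
18.6333 [ 0.4629 -0.4     0.2183] [ 0.0987  0.0761 -0.0031] -5.0580204307727515e-05 
 [[ 0.1003 -0.1327  0.9861]
 [ 0.0893  0.9883  0.1239]
 [-0.9909  0.0756  0.111 ]]
top [(101.75, np.float64(-11.9)), (114.25, np.float64(10.9)), (121.75, np.float64(-15.2)), (127.25, np.float64(8.3)), (146.75, np.float64(-6.3)), (152.25, np.float64(11.1))]
scene [(83.25, np.float64(-9.1)), (125.75, np.float64(4.8)), (145.75, np.float64(-10.7))]
t 168:127.5 170:127.4 174:127.2 177:127.0 180:127.2 183:127.4 186:127.4 189:127.5 192:127.5 195:127.2 198:126.1 201:134.5 204:135.4 207:126.1 210:126.4 213:126.7 216:126.9 219:126.8 222:126.9 225:126.9 228:127.2 231:129.5 234:131.3
s 168:125.5 170:125.8 174:125.9 177:126.2 180:126.2 183:125.9 186:125.6 189:125.3 192:125.4 195:125.8 198:126.6 201:128.9 204:129.7 207:129.9 210:128.9 213:127.7 216:127.4 219:127.2 222:127.0 225:127.3 228:127.7 231:127.6 234:127.9
```

View pics/szc.png

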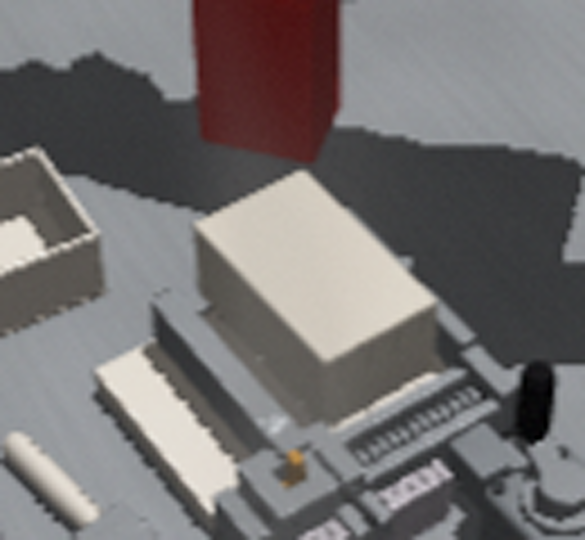

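View pics/tzc.png

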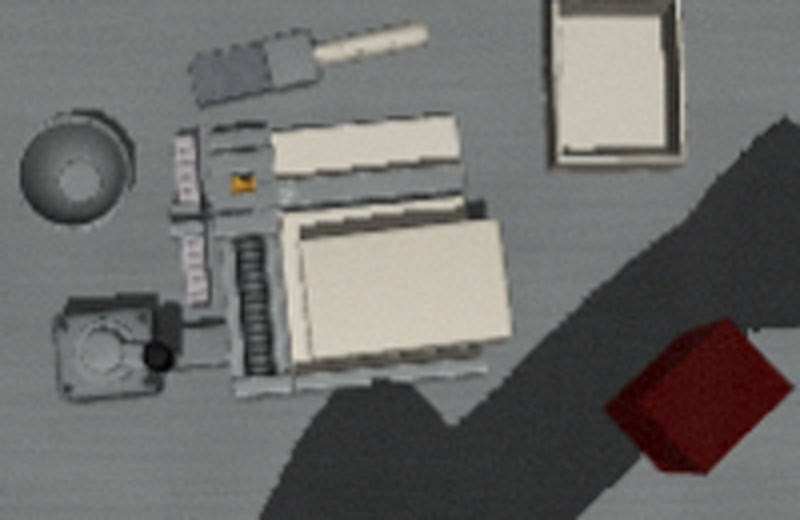

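View pics/szf.png

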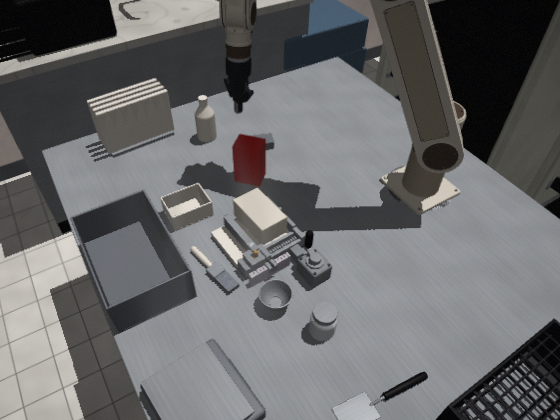

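```bash
python3 -c "
from h import *
job_done(); print('done')"
```

```text
the job is handed in; nothing more can be done
done
```

The bed is set up and I handed the job in at about 18.6 s, with the arm clear of everything.

**What I did:** I gripped the crank handle and led it counter-clockwise until the stop was about 12.6 mm past the marker ridge. Then I wound it back clockwise through the play, so its last movement was towards the fence, and let go. The stop's face did not shift when I released the handle. With shut fingers I tipped the block over the bed's edge. It slid as it fell and came to rest with about 38 mm hanging over the free edge, so I pushed it in by about 27 mm.

**Last checks:**
- **Pointer against ridge:** the two cameras disagreed. The top view puts the pointer about 0.5 mm beyond the ridge, and the scene view puts it 1 to 1.5 mm short of it. The average is level to within about 1 mm, and the pixels are about 3 mm each, so I could not settle it more finely.
- **Play:** the enlarged views show the drive pin at the slot's fence side, with the gap on the far side. I judged this by eye and did not measure it.
- **Block:** it lies flat between fence and stop with clearance on both sides. After the fall, both views agreed on its outline at 90 mm height. After the final push I checked it by eye only; it overhangs the free edge by about 11 mm, because the block is longer than the slab is wide.
- **Other things:** bowl, brush, tub, jar, spatula, spray bottle, timer and the red look-alike show no sign of having moved.

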